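# Turn the cover plates with the lifter, load the carrier and latch it

## Robot

A 6-joint arm with a two-finger parallel gripper is mounted at the origin on a cart in front of the work surface, level with it; the furniture and walls round the work are solid. World frame = base frame: x ahead of the robot, y to its left, z up, the work surface at z = 0. Lengths are in m, angles in rad, forces in N, time in s.
With the tool pointing down it reaches from about 0.375 to 0.975 m from the base axis. Payload 3.8 kg.
Tool frame: the origin (TCP) lies midway between the tips of the shut fingers; the grasp point (between the pads) lies 19 mm behind it; z points along the fingers, y is the line along which they close (so a half turn about z gives the same grasp; the last joint's range is limited). The gripper opens to 85 mm and grips with 20 to 120 N. Pads are 22 mm wide; open, the fingers measure 114 mm over their backs; the gripper's body (76 mm by 85 mm) begins 54 mm behind the grasp point. The pads swing forward as they close: fully open they stand 13 mm farther back than shut.
Start: joints at [1.2, 0.264, 1.604, -0, 1.274, -0.037], TCP at [0.221, 0.638, 0.231] pointing down, gripper open.
Joint ranges: [-2.63, 2.63], [-0.94, 2.18], [0.31, 2.57], [-1.31, 4.45], [0, 2.66], [-2.55, 2.55]. Speed limits (rad/s): [2.57, 2.57, 3.14, 3.14, 3.14, 3.14].

## Interface

Orientations are given as a rotation vector (axis times angle).
In Python, from workcell import bot, read_camera, camera_info, ticket gives the robot as it stands.
- The arm moves only by the tool servo_tool, never from a script. Its argument "targets" is a list of rows, each an object of numbers: "hand": the closure, from -1 (fully open) to 1 (shut); "x", "y", "z": the shift along the tool's x, y, z as a fraction of full scale; "roll": the turn about the tool's z as a fraction of full scale. In form: [{"hand": .., "x": .., "y": .., "z": .., "roll": ..}, ...]. A call has 1 to 10 rows; each row is the pose to reach, as a shift and turn from the pose commanded when the call began, along the tool's axes at that moment, turning the shorter way round; what a row does not reach only later rows make up. Full scale, the value 1, is 50 cm for a shift and 180 degrees for a turn. A row lasts 1/12 s, in which the tool goes at most 41.7 mm and 7.16 degrees, less where a joint would pass 70% of its speed; a pose out of reach is approached as far as the arm can. A call with a number of a shift or a turn outside -1 to 1 is refused whole. A call with a gripper value outside its range is refused whole. The fingers move at their own pace and stop on an object; "grip_force" is the grip in N (left out, the last holds). Time passes only in rows, so rows that repeat a pose let the fingers close. It gives the time, the measured TCP pose, the force, the opening and the grip force at its end, in the units of the state.
- bot.read_state(): the state, without advancing time (a new reading comes with each control period).
- read_camera(name): name is "scene" or "side" or "wrist"; returns the picture (480x640x3 uint8, red, green, blue); there is no depth.
- camera_info(name): a dict with "fx", "fy", "cx", "cy" (pixels), "eye" and "orientation" of the camera in the world; the wrist camera has in their place "T_tool_cam" (4x4, takes a point from camera to tool coordinates, whose origin is the TCP and whose axes are the flange's). Camera axes: x right, y down, z forward; pixel columns grow to the right and rows downward; lengths in m; the calibration is good to about 2 mm. A picture is of the moment at which its call begins: read the wrist's pose just before it. camera_info takes no time and is no camera call.
- ticket.finish_job(): hands the job in; it is judged then, once.
The state is a dict: "time": time; "q": joint angles; "joint_vel": joint speeds; "joint_torque": joint torques, N m; "tool_pos": TCP position; "tcp_rot": TCP orientation; "wrist_force": force on the tool from outside, world axes, zero at the start; "torque": the same for the moment, N m; "width": opening from 0.0 (shut) to 1.0 (fully open); "grip_force": force on a finger pad.
Only numpy, scipy, OpenCV 4.12 (cv2) and the standard library are available. Lean on these libraries where they do the work, as an engineer would, in place of code of your own. Each camera call takes 0.05 s, during which the arm holds its last target. There are 200 camera calls.

## Task

Turn over every cover plate on the blue stand with the orange-handled lifter so that its green side is up, never touching a plate with the gripper before it is green side up, and put the lifter back, standing on its rubber mat. Lay every plate flat, green side up, in its own bay of the grey carrier, and then swing the retainer bar over them until it rests fully home in its catch. Leave the blue screw box where it is.

Things in the scene. Friction and masses are not known exactly. Their poses are not given: they have to be found in the camera images.
- plate_1: cover plate, 60 (x) x 56 (y) x 8 mm, 80 g; +z face bare aluminium, -z face green; origin at its centre. Starts green side down on the stand's low shelf, far edge 0 to 4 mm short of the step, near edge hanging 20 to 24 mm out over the shelf's front. Raised about its far edge past vertical it falls over the step onto the landing, green side up. One of the three plates may be absent
- plate_2: cover plate, 60 (x) x 56 (y) x 8 mm, 80 g; +z face bare aluminium, -z face green; origin at its centre. Starts green side down on the stand's low shelf, far edge 0 to 4 mm short of the step, near edge hanging 20 to 24 mm out over the shelf's front. Raised about its far edge past vertical it falls over the step onto the landing, green side up. One of the three plates may be absent
- plate_3: cover plate, 60 (x) x 56 (y) x 8 mm, 80 g; +z face bare aluminium, -z face green; origin at its centre. Starts green side down on the stand's low shelf, far edge 0 to 4 mm short of the step, near edge hanging 20 to 24 mm out over the shelf's front. Raised about its far edge past vertical it falls over the step onto the landing, green side up. One of the three plates may be absent
- turning_stand: blue fixed stand, 125 x 210 x 35 mm; origin on the bench under the step edge, x away from the robot, the way plates are turned. Low shelf: x -40 to 0 mm, top at z = 30; its front face is at x = -40, free space before it under the plates' overhang. Landing: x 0 to 85, top at z = 35 (5 mm step at x = 0). Three lanes at y = -70, 0, 70 mm between white lines
- carrier: grey fixed carrier; origin on the bench, z up, x away from the robot. Its flat bed (x -72 to 32, y -132 to 136 mm) is at z = 14. Three bays centred at x = -20, y = -70, 0, 70 mm, 66 mm wide between black ribs 4 mm thick and 4.5 mm high, open at both ends in x. A plate flat in a bay has its centre at z = 18. The bar's catch, a steel fork open to +x, stands at x = -20, y = -122, top z = 46
- retainer (a joint): angle of the aluminium retainer bar (14 x 10 mm, 256 mm long, underside at z = 26 mm, 4 mm above loaded plates), level on a vertical hinge at the carrier's +y end: 0 = closed, along the carrier's -y over all bays, in the catch, at a hard stop; grows as it swings out to the carrier's +x; starts at 1.2 to 1.5, limit 1.7. Stays where left; about 0.5 N at the knob moves it
- retainer_knob (a point): centre of the top of the red round knob on the retainer bar: 16 mm diameter, 30 mm tall on the bar's top (which is at z = 36 mm; knob top at z = 66), 90 mm from the hinge axis; can be pinched or pushed
- retainer_hinge (a point): point on the retainer bar's vertical hinge axis, 26 mm above the bench (carrier x = -20, y = 122 mm)
- lifter: lifter, 140 g: flat steel blade 75 (x) x 40 (y) x 3 mm with an upright orange handle, 26 (x) x 16 (y) mm, rising to 95 mm above the blade's underside. Origin at the centre of the blade's underside; handle axis at x = -17.5 mm; the blade's free tip is at x = +37.5 mm, its heel at -37.5. Collar 30 x 24 mm round the handle's lowest 9 mm. Stands on its blade on the mat
- lifter_mat: black rubber mat fixed flat on the bench, 130 x 100 x 2 mm, origin at its centre on the bench; the lifter's place
- screw_box: blue plastic box of screws with a pale top, 75 x 120 x 30 mm, bystander at the back left; origin under its centre
Not all that is in view belongs to the job. What is shaped like the plate_1 but brown is not meant.

How it is judged:
On the way, in this order (a step that is already met when the one before it is completed fails the run):
1. every plate lies flat, green side up, in a bay of the carrier, the retainer bar still open (angle between each of plate_1, plate_2, plate_3's own z axis and vertical above 3 rad and x of plate_1 in the frame of carrier between -0.042 and 0.002 m and z of plate_1 in the frame of carrier between 0.014 and 0.0205 m and contact force between each of plate_1, plate_2, plate_3 and the fingers below 0.1 N and (y of plate_1 in the frame of carrier between -0.08 and -0.06 m or y of plate_1 in the frame of carrier between -0.01 and 0.01 m or y of plate_1 in the frame of carrier between 0.06 and 0.08 m) and x of plate_2 in the frame of carrier between -0.042 and 0.002 m and z of plate_2 in the frame of carrier between 0.014 and 0.0205 m and (y of plate_2 in the frame of carrier between -0.08 and -0.06 m or y of plate_2 in the frame of carrier between -0.01 and 0.01 m or y of plate_2 in the frame of carrier between 0.06 and 0.08 m) and x of plate_3 in the frame of carrier between -0.042 and 0.002 m and z of plate_3 in the frame of carrier between 0.014 and 0.0205 m and (y of plate_3 in the frame of carrier between -0.08 and -0.06 m or y of plate_3 in the frame of carrier between -0.01 and 0.01 m or y of plate_3 in the frame of carrier between 0.06 and 0.08 m) and value of joint retainer above 0.6 rad), for 0.2 s.
2. the retainer bar is swung home into its catch (value of joint retainer below 0.05 rad), for 0.2 s.
At the end, for the whole second after the job is handed in: Every plate lies flat on the carrier's bed, green side up, released, within 10 mm of a bay's centre line and 22 mm of its middle along x; the bar is within 0.05 rad of home; the lifter stands upright within 35 mm of the mat's centre (angle between each of plate_1, plate_2, plate_3's own z axis and vertical above 3 rad and x of plate_1 in the frame of carrier between -0.042 and 0.002 m and z of plate_1 in the frame of carrier between 0.014 and 0.0205 m and contact force between each of plate_1, plate_2, plate_3 and the fingers below 0.1 N and (y of plate_1 in the frame of carrier between -0.08 and -0.06 m or y of plate_1 in the frame of carrier between -0.01 and 0.01 m or y of plate_1 in the frame of carrier between 0.06 and 0.08 m) and x of plate_2 in the frame of carrier between -0.042 and 0.002 m and z of plate_2 in the frame of carrier between 0.014 and 0.0205 m and (y of plate_2 in the frame of carrier between -0.08 and -0.06 m or y of plate_2 in the frame of carrier between -0.01 and 0.01 m or y of plate_2 in the frame of carrier between 0.06 and 0.08 m) and x of plate_3 in the frame of carrier between -0.042 and 0.002 m and z of plate_3 in the frame of carrier between 0.014 and 0.0205 m and (y of plate_3 in the frame of carrier between -0.08 and -0.06 m or y of plate_3 in the frame of carrier between -0.01 and 0.01 m or y of plate_3 in the frame of carrier between 0.06 and 0.08 m) and linear speed of each of plate_1, plate_2, plate_3 below 0.02 m/s and value of joint retainer below 0.05 rad and angle between lifter's own z axis and vertical below 0.12 rad and horizontal distance between lifter and lifter_mat below 0.035 m and height (world z) of lifter below 0.008 m); the robot touches nothing.
It fails at once if the gripper or arm touches plate_1 while it is not yet green side up (angle between plate_1's own z axis and vertical below 1.6 rad and (contact force between plate_1 and the fingers above 0.3 N or contact force between plate_1 and the arm above 0.3 N)).
It fails at once if the gripper or arm touches plate_2 while it is not yet green side up (angle between plate_2's own z axis and vertical below 1.6 rad and (contact force between plate_2 and the fingers above 0.3 N or contact force between plate_2 and the arm above 0.3 N)).
It fails at once if the gripper or arm touches plate_3 while it is not yet green side up (angle between plate_3's own z axis and vertical below 1.6 rad and (contact force between plate_3 and the fingers above 0.3 N or contact force between plate_3 and the arm above 0.3 N)).
It fails at once if screw_box is pushed away (distance of screw_box from where it was at the start of the episode above 0.03 m).
Of plate_1, plate_2, plate_3 only 2 to 3 are there at a start; the rules pass over those that are not, and their reading is None.
At some moment in a run one of lifter may be knocked a few centimetres aside while the robot is not near it.
It also fails if it takes over 210 s, if anything falls off the work surface, if the arm or the gripper's body presses on something with over 40 N, if the wrist force passes 120 N, or if a joint passes its speed limit or range.

## Working session

There is one attempt and no reset: what is moved stays moved. The work goes in short steps, Python scripts to look and compute and a tool call to move; the robot and the scene stay as the last step left them, time stands still between calls to the robot, and variables do not carry over. Pictures are saved under pics/ and viewed, at most 14 in all, crops included, and the job is handed in when it is done.

Besides the shell and the picture viewer there is one more tool, called in YAML: its name, and indented under it one key for each argument. servo_tool: Moves the arm, as the interface text tells. Its arguments: {"type":"object","properties":{"targets":{"type":"array"},"grip_force":{"type":"number"}},"required":["targets"]}

```bash
ls; mkdir -p pics
python3 - <<'E'
from workcell import bot, read_camera, camera_info
import cv2
print(bot.read_state())
for n in ["scene","side","wrist"]:
    print(n,camera_info(n))
    cv2.imwrite(f"pics/{n}0.png",read_camera(n)[:,:,::-1])
E
```

```text
pics
{'time': 0.0, 'q': array([ 1.20012850e+00,  2.64768929e-01,  1.60538300e+00,  5.74281143e-06,
        1.27368356e+00, -3.69410471e-02]), 'joint_vel': array([-9.26624866e-04, -1.12806824e-03, -6.91961206e-04,  5.17795629e-05,
       -1.63279395e-03,  3.44841315e-04]), 'joint_torque': array([ 4.47695429e-04, -5.15125501e+01, -3.67317367e+01, -3.32415209e-05,
        1.29779390e-02,  3.18050081e-05]), 'tool_pos': array([0.22086883, 0.63706895, 0.22994653]), 'tcp_rot': array([-0.52171354, -3.0975025 ,  0.00344787]), 'wrist_force': array([-0.10868683,  0.05251784,  0.71378007]), 'torque': array([ 0.02998065,  0.02294175, -0.0566027 ]), 'grip_force': 0.0, 'width': 0.9989205671494076}
scene {'fx': 481.93087236264944, 'fy': 481.93087236264944, 'cx': 326.197708106308, 'cy': 235.63182049235456, 'eye': array([-0.11508496, -0.51041573,  0.89443118]), 'orientation': array([-2.12872097,  1.155873  , -0.45306151])}
side {'fx': 433.2995678290097, 'fy': 433.2995678290097, 'cx': 318.3911592447311, 'cy': 238.7287852328268, 'eye': array([0.49186469, 1.06707512, 0.71288446]), 'orientation': array([-0.07857717,  2.67497967, -1.55193122])}
wrist {'fx': 432.82417244082177, 'fy': 432.82417244082177, 'cx': 315.74699621349197, 'cy': 243.8297955203501, 'T_tool_cam': array([[ 8.06532130e-04, -9.52706242e-01, -3.03891701e-01,
         7.85173084e-02],
       [ 9.99998695e-01,  3.42961742e-04,  1.57881668e-03,
         6.93181551e-05],
       [-1.39992528e-03, -3.03892578e-01,  9.52705275e-01,
        -1.42683316e-01],
       [ 0.00000000e+00,  0.00000000e+00,  0.00000000e+00,
         1.00000000e+00]])}
```

View pics/scene0.png

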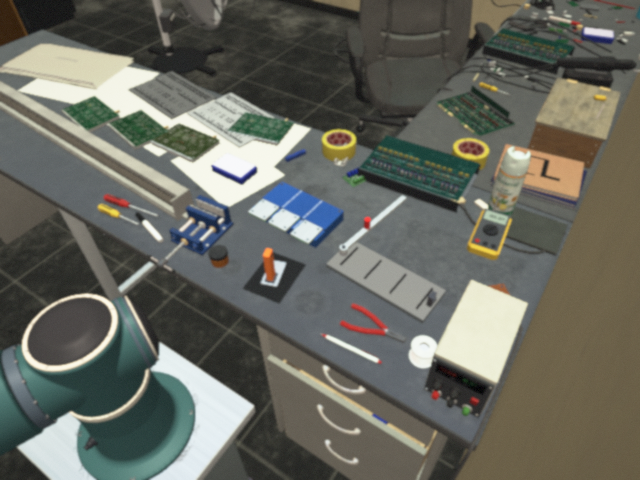

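View pics/side0.png

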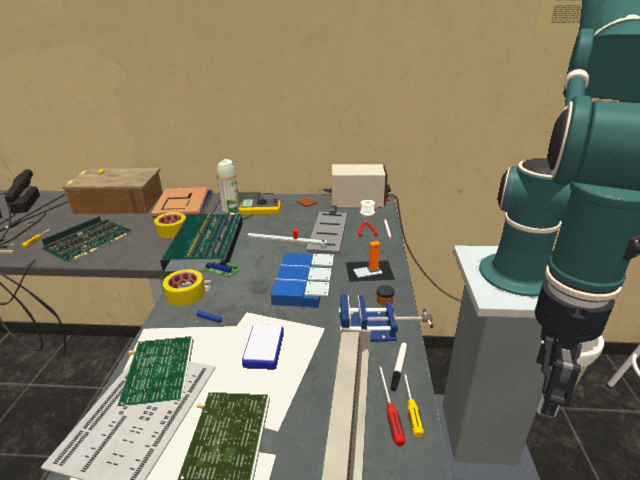

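The scene view shows three bare plates on the blue stand at about (280,213), the lifter at (270,265) on its mat, and the carrier at (387,280) with the bar swung open. The side view shows the same three plates at (320,275) and the handle at (375,255). I'll enlarge both.

Run:
```python
import cv2
a=cv2.imread("pics/scene0.png")[175:325,235:455]
cv2.imwrite("pics/sc1.png",cv2.resize(a,None,fx=3.6,fy=3.6,interpolation=cv2.INTER_CUBIC))
a=cv2.imread("pics/side0.png")[200:310,235:400]
cv2.imwrite("pics/sd1.png",cv2.resize(a,None,fx=4.8,fy=4.8,interpolation=cv2.INTER_CUBIC))
```

```text
(no output)
```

View pics/sc1.png

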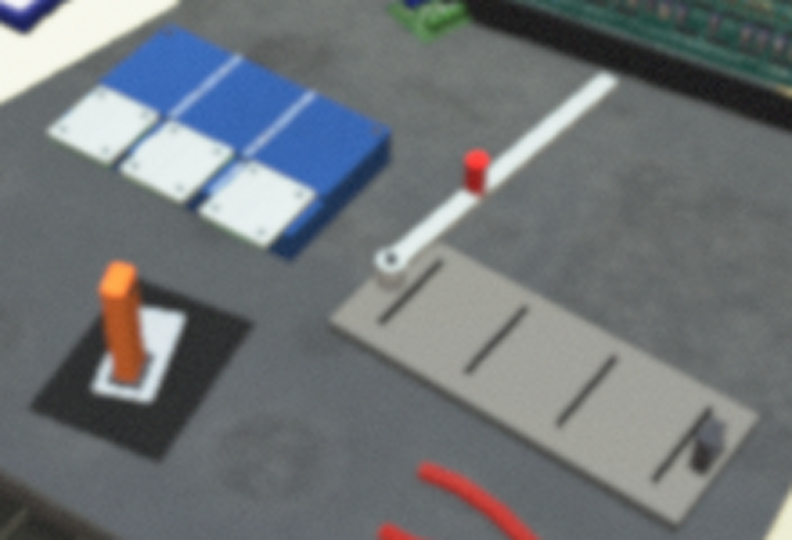

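View pics/sd1.png

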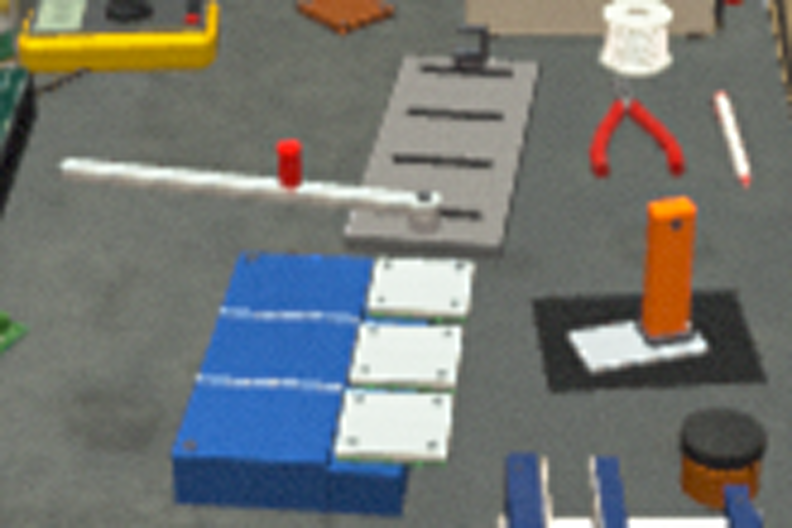

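The enlarged crops give stand corners, carrier corners, knob, hinge, mat, blade and handle clearly. Next I'll triangulate those points and fit known shapes to them.

```bash
cat > h.py <<'E'
import numpy as np, cv2
from scipy.optimize import least_squares
from scipy.spatial.transform import Rotation as R
from workcell import bot, read_camera, camera_info
I={n:camera_info(n) for n in("scene","side")}
def proj(n,P):
    c=I[n]; p=(np.atleast_2d(P)-c["eye"])@R.from_rotvec(c["orientation"]).as_matrix()
    return np.c_[c["fx"]*p[:,0]/p[:,2]+c["cx"],c["fy"]*p[:,1]/p[:,2]+c["cy"]]
SC=lambda u,v:(235+u/3.6,175+v/3.6)
SD=lambda u,v:(235+u/4.8,200+v/4.8)
def tri(a,b):
    r=least_squares(lambda P:np.r_[proj("scene",P)[0]-a,proj("side",P)[0]-b],[.5,0,.05]); return r.x,np.abs(r.fun).max()
def fit(L):
    "L: list of (cam,px,localxyz) -> x,y,yaw"
    f=lambda s:np.concatenate([proj(c,R.from_euler('z',s[2]).apply(q)+[s[0],s[1],0])[0]-p for c,p,q in L])
    r=least_squares(f,[.6,0,0],loss='soft_l1'); return r.x,np.abs(r.fun).round(1)
E
python3 - <<'E'
from h import *
np.set_printoptions(precision=4,suppress=True)
T={"handle":((121,277),(672,209)),"knob":((477,157),(289,148)),"hinge":((390,257),(425,198)),
"st+x+y":((165,28),(175,460)),"st+x-y":((390,135),(243,253)),
"ca+x+y":((445,243),(348,235)),"ca-x+y":((330,320),(503,243)),"ca-x-y":((678,525),(537,64)),"ca+x-y":((757,415),(406,57)),
"m-x+y":((30,407),(765,382)),"m+x+y":((118,273),(552,390)),"m+x-y":((252,322),(535,300)),"m-x-y":((160,460),(738,292)),
"tip-y":((187,318),(567,335)),"tip+y":((143,307),(592,372)),"heel+y":((92,390),(708,347)),"bar end":((608,77),(65,165)),
"p1 -x-y":((268,248),(475,262)),"p1+x-y":((318,195),(373,258)),"p1-x+y":((200,208),(468,317)),"p1 +x+y":((247,160),(368,312)),
"p3 -x+y":((107,164),(447,460)),"x":((48,130),(447,460)),"p3+x+y":((102,87),(337,457))}
for k,(a,b) in T.items(): print(k,*tri(SC(*a),SD(*b)))
g=lambda loc:[(c,(SC if c=="scene" else SD)(*T[k][i]),q) for k,q in loc.items() for i,c in enumerate(("scene","side"))]
print("stand",fit(g({"st+x+y":(.085,.105,.035),"st+x-y":(.085,-.105,.035)})))
print("carrier",fit(g({"ca+x+y":(.032,.136,.014),"ca-x+y":(-.072,.136,.014),"ca-x-y":(-.072,-.132,.014),"ca+x-y":(.032,-.132,.014)})))
print("mat",fit(g({"m-x+y":(-.065,.05,.002),"m+x+y":(.065,.05,.002),"m+x-y":(.065,-.05,.002),"m-x-y":(-.065,-.05,.002)})))
print("lifter",fit(g({"tip-y":(.0375,-.02,.005),"tip+y":(.0375,.02,.005),"heel+y":(-.0375,.02,.005),"handle":(-.0175,0,.097)})))
E
```

```text
handle [0.415  0.0033 0.0923] 0.30679681193311126
knob [ 0.656  -0.1158  0.0626] 0.06791952485622232
hinge [ 0.5662 -0.1017  0.0349] 0.03052427125317081
st+x+y [0.6845 0.1766 0.0287] 0.4226954930260831
st+x-y [ 0.6752 -0.0352  0.0293] 0.5708441770617583
ca+x+y [ 0.6214 -0.1116  0.0021] 0.9260608002368826
ca-x+y [ 0.5148 -0.0868  0.0109] 0.07144380931407568
ca-x-y [ 0.4945 -0.3522  0.008 ] 0.372251599997071
ca+x-y [ 0.5957 -0.3587  0.0099] 0.055981803920246875
m-x+y [ 0.3562  0.0433 -0.0024] 0.12634138589140775
m+x+y [0.4799 0.0652 0.0018] 0.873557197574371
m+x-y [ 0.4932 -0.0376 -0.0008] 0.12343423648724183
m-x-y [ 0.3666 -0.0542 -0.0011] 0.36006814248366936
tip-y [ 0.4726  0.0017 -0.0008] 0.2999038399210576
tip+y [ 0.4616  0.0342 -0.0025] 1.0820696747546776
heel+y [0.3874 0.0154 0.0021] 0.446367232331113
bar end [ 0.8121 -0.1409  0.0321] 0.030593151475017066
p1 -x-y [ 0.5305 -0.0266  0.033 ] 0.1816328919506418
p1+x-y [ 0.5926 -0.0271  0.0329] 0.5874556640918627
p1-x+y [0.534  0.0344 0.0337] 0.3845392211854346
p1 +x+y [0.592  0.0342 0.0342] 0.13036524240391145
p3 -x+y [0.5465 0.1349 0.0077] 2.2015560465063118
x [0.539  0.1745 0.0337] 0.16969702753561933
p3+x+y [0.5985 0.1721 0.0319] 0.19642618768591547
stand (array([ 0.5944,  0.0754, -0.0416]), array([0. , 2. , 0.5, 1.6, 0.3, 2.3, 0.5, 0.8]))
carrier (array([ 0.5737, -0.2277, -0.0857]), array([7. , 4.1, 0.2, 1.2, 0.5, 0.7, 0.4, 0.7, 0.2, 0.3, 1.5, 1.3, 1.4,
       0.1, 0.5, 1.3]))
mat (array([0.4233, 0.0038, 0.1396]), array([1.6, 0.2, 1.8, 1. , 1.7, 0.4, 0.6, 0.2, 0.1, 1.4, 0.3, 0.6, 0.3,
       0.3, 0.1, 1.1]))
lifter (array([0.4293, 0.0069, 0.3039]), array([0.5, 0.9, 0.9, 1.9, 2.7, 1.1, 0.1, 2.1, 0.4, 1. , 0.4, 0.7, 0.5,
       0.3, 0.6, 1.9]))
```

Triangulated heights come out within a few mm of the given sizes: handle top 0.092, knob 0.063, plates about 0.034. The measured sizes also match. Now I'll move over the work area for a wrist view.

servo_tool:
  targets:
    - {"hand":-1,"x":-0.48,"y":-0.62,"z":-0.14,"roll":-0.106}
    - {"hand":-1,"x":-0.48,"y":-0.62,"z":-0.14,"roll":-0.106}
    - {"hand":-1,"x":-0.48,"y":-0.62,"z":-0.14,"roll":-0.106}
    - {"hand":-1,"x":-0.48,"y":-0.62,"z":-0.14,"roll":-0.106}
    - {"hand":-1,"x":-0.48,"y":-0.62,"z":-0.14,"roll":-0.106}
    - {"hand":-1,"x":-0.48,"y":-0.62,"z":-0.14,"roll":-0.106}
    - {"hand":-1,"x":-0.48,"y":-0.62,"z":-0.14,"roll":-0.106}
    - {"hand":-1,"x":-0.48,"y":-0.62,"z":-0.14,"roll":-0.106}
    - {"hand":-1,"x":-0.48,"y":-0.62,"z":-0.14,"roll":-0.106}
    - {"hand":-1,"x":-0.48,"y":-0.62,"z":-0.14,"roll":-0.106}

```text
time: 0.98
tool_pos: [0.3469, 0.2629, 0.3021]
tcp_rot: [0.004, 3.14, -0.001]
wrist_force: [0.4, -0.1, -0.1]
width: 1.002
grip_force: 0.0
```

servo_tool:
  targets:
    - {"hand":-1,"x":-0.206,"y":-0.626,"z":0,"roll":0}
    - {"hand":-1,"x":-0.206,"y":-0.626,"z":0,"roll":0}
    - {"hand":-1,"x":-0.206,"y":-0.626,"z":0,"roll":0}
    - {"hand":-1,"x":-0.206,"y":-0.626,"z":0,"roll":0}
    - {"hand":-1,"x":-0.206,"y":-0.626,"z":0,"roll":0}
    - {"hand":-1,"x":-0.206,"y":-0.626,"z":0,"roll":0}
    - {"hand":-1,"x":-0.206,"y":-0.626,"z":0,"roll":0}
    - {"hand":-1,"x":-0.206,"y":-0.626,"z":0,"roll":0}
    - {"hand":-1,"x":-0.206,"y":-0.626,"z":0,"roll":0}
    - {"hand":-1,"x":-0.206,"y":-0.626,"z":0,"roll":0}

```text
time: 1.82
tool_pos: [0.449, -0.0487, 0.3008]
tcp_rot: [-0.009, -3.14, -0.001]
wrist_force: [0.0, 1.2, 0.6]
width: 1.003
grip_force: 0.0
```

```bash
cat >> h.py <<'E'
W=camera_info("wrist")
def snap(name):
    "wrist picture with its pose, saved for later measuring"
    s=bot.read_state(); T=np.eye(4); T[:3,:3]=R.from_rotvec(s["tcp_rot"]).as_matrix(); T[:3,3]=s["tool_pos"]
    im=read_camera("wrist")[:,:,::-1]; cv2.imwrite(f"pics/{name}.png",im); np.save(f"pics/{name}.npy",T@W["T_tool_cam"]); return im
def ray(name,u,v,z):
    "world point at height z seen at wrist pixel"
    C=np.load(f"pics/{name}.npy"); d=C[:3,:3]@[(u-W["cx"])/W["fx"],(v-W["cy"])/W["fy"],1]
    return (C[:3,3]+d*(z-C[2,3])/d[2])[:2]
def crop(src,dst,x0,y0,x1,y1,f):
    cv2.imwrite(f"pics/{dst}.png",cv2.resize(cv2.imread(f"pics/{src}.png")[y0:y1,x0:x1],None,fx=f,fy=f,interpolation=cv2.INTER_CUBIC))
E
python3 - <<'E'
from h import *
snap("w1"); s=bot.read_state(); print(s["tool_pos"],s["tcp_rot"])
E
```

```text
[ 0.44875844 -0.04731515  0.30079083] [-5.07318481e-03 -3.14032157e+00 -1.25092639e-03]
```

View pics/w1.png

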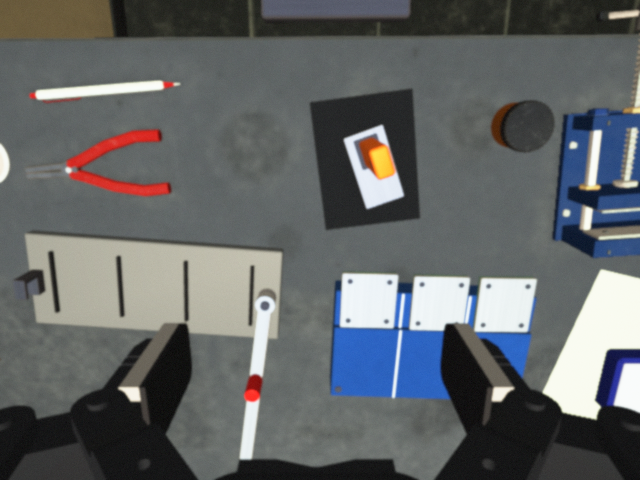

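The wrist view shows the three plates with centres near (369,302), (441,303) and (507,305), and the stand's landing below them. The lifter blade is at (375,165) with its handle leaning away from the nadir, and the hinge is at (264,301). Thresholding will give accurate rectangles.

```bash
cat >> h.py <<'E'
def rects(name,lo,hi,box,z,amin=800):
    im=cv2.imread(f"pics/{name}.png"); hsv=cv2.cvtColor(im,cv2.COLOR_BGR2HSV)
    m=cv2.inRange(hsv,np.array(lo),np.array(hi)); k=np.zeros_like(m); x0,y0,x1,y1=box; k[y0:y1,x0:x1]=1; m*=k
    m=cv2.morphologyEx(m,cv2.MORPH_OPEN,np.ones((3,3)))
    out=[]
    for c in cv2.findContours(m,cv2.RETR_EXTERNAL,cv2.CHAIN_APPROX_NONE)[0]:
        if cv2.contourArea(c)<amin: continue
        b=cv2.boxPoints(cv2.minAreaRect(c)); P=np.array([ray(name,*p,z) for p in b]); e=P[1]-P[0],P[2]-P[1]
        e1=max(e,key=lambda v:abs(v[0])); e2=min(e,key=lambda v:abs(v[0]))
        yaw=np.arctan(e1[1]/e1[0]); out.append((P.mean(0).round(4),round(yaw,3),np.linalg.norm(e1).round(4),np.linalg.norm(e2).round(4),b.mean(0).round(0)))
    return out
E
python3 - <<'E'
from h import *
print("plates"); [print(r) for r in rects("w1",(0,0,150),(180,60,255),(325,255,545,340),.038)]
print("stand"); [print(r) for r in rects("w1",(100,100,60),(130,255,255),(325,255,545,410),.035)]
print("mat"); [print(r) for r in rects("w1",(0,0,0),(180,255,45),(300,80,430,235),.002)]
print("blade"); [print(r) for r in rects("w1",(0,0,140),(180,60,255),(310,100,420,220),.005,300)]
print("handle"); [print(r) for r in rects("w1",(5,150,60),(25,255,255),(310,100,420,220),.09,100)]
print("carrier"); [print(r) for r in rects("w1",(10,0,95),(40,60,200),(15,225,285,345),.014)]
for n,p,z in[("hinge",(264.5,299),.036),("knob",(253,387.5),.066),("catch",(30,283),.046),("stand+x-y",(331,396),.035),("stand +x line",(395,397),.035),("line near",(402,294),.03)]: print(n,ray("w1",*p,z))
crop("w1","lc",300,80,430,235,3.8)
E
```

```text
plates
(array([0.567 , 0.1468]), np.float64(0.08), np.float64(0.062), np.float64(0.0617), array([505., 305.], dtype=float32))
(array([0.5649, 0.0791]), np.float64(0.103), np.float64(0.0613), np.float64(0.0615), array([440., 303.], dtype=float32))
(array([0.5615, 0.0062]), np.float64(-0.025), np.float64(0.0618), np.float64(0.0569), array([369., 300.], dtype=float32))
stand
(array([0.6276, 0.1538]), np.float64(0.089), np.float64(0.0547), np.float64(0.0566), array([503., 355.], dtype=float32))
(array([0.6116, 0.0321]), np.float64(-0.024), np.float64(0.1378), np.float64(0.1224), array([391., 340.], dtype=float32))
mat
(array([0.4245, 0.0058]), np.float64(0.189), np.float64(0.127), np.float64(0.0961), array([368., 159.], dtype=float32))
blade
(array([0.4298, 0.0114]), np.float64(0.364), np.float64(0.0765), np.float64(0.0408), array([374., 166.], dtype=float32))
handle
(array([0.4106, 0.0017]), np.float64(0.367), np.float64(0.0336), np.float64(0.0198), array([377., 157.], dtype=float32))
carrier
(array([ 0.5642, -0.2253]), np.float64(-0.27), np.float64(0.1228), np.float64(0.2676), array([151., 293.], dtype=float32))
hinge [ 0.5597124  -0.10097753]
knob [ 0.64475715 -0.11285975]
catch [ 0.53646448 -0.33138413]
stand+x-y [ 0.67888842 -0.0317517 ]
stand +x line [0.68063159 0.03972453]
line near [0.55758092 0.041642  ]
```

View pics/lc.png

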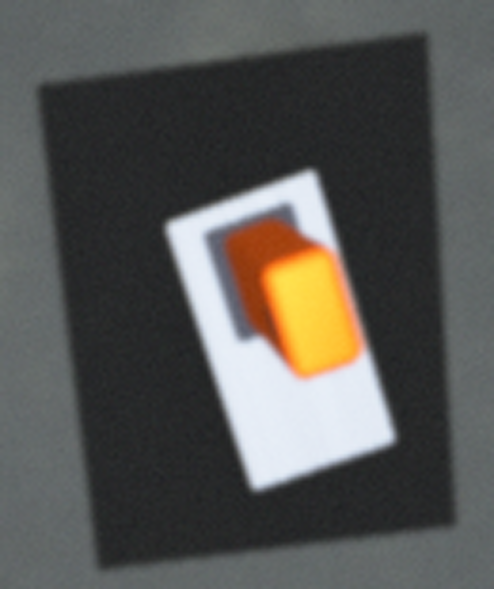

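Crop: blade corners are (165,222), (315,170), (395,440) and (253,492); the handle-top centre is (313,312). These give an accurate lifter pose.

Run:
```python
from h import *
def quad(c,z,off=(300,80),f=3.8):
    P=np.array([ray("w1",off[0]+u/f,off[1]+v/f,z) for u,v in c]); return P
B=quad([(165,222),(315,170),(395,440),(253,492)],.005)  # heel-y heel+y tip+y tip-y
heel=(B[0]+B[1])/2; tip=(B[2]+B[3])/2; d=tip-heel
print("blade",B.round(4).tolist(),"heel",heel,"tip",tip,"len",np.linalg.norm(d),"yaw",np.arctan2(d[1],d[0]))
H=quad([(263,265),(330,250),(362,355),(305,378)],.097); print("handle top",H.round(4).tolist(),H.mean(0)); 
e=(H[2]+H[3]-H[0]-H[1]); print("yaw",np.arctan2(e[1],e[0]))
M=quad([(38,85),(425,33),(455,522),(100,568)],.002); print("mat",M.mean(0),M.round(4).tolist())
print("plates")
# full-image corner estimates: plate -x-y,-x+y,+x+y,+x-y
for c in ([(343,273),(398,275),(398,329),(340,328)],[(414,276),(468,277),(470,330),(411,329.5)],[(481,278.5),(537,279.5),(534,333),(478,331)]):
    P=np.array([ray("w1",*p,.038) for p in c]); e=P[3]-P[0]+P[2]-P[1]; print(P.mean(0).round(4),"yaw",np.arctan2(e[1],e[0]).round(3),P.round(4).tolist())
crop("w1","st",325,260,545,410,3.6)
```

```text
blade [[0.4012, -0.0201], [0.3884, 0.0183], [0.4589, 0.0429], [0.4731, 0.005]] heel [ 0.39478333 -0.00089254] tip [0.46601383 0.0239563 ] len 0.07544036931868459 yaw 0.3356510069370328
handle top [[0.4036, -0.0056], [0.4006, 0.0082], [0.4223, 0.0159], [0.427, 0.0041]] [0.41336958 0.00564884]
yaw 0.3670024418165023
mat [0.42506111 0.00429328] [[0.3672, -0.0528], [0.3552, 0.0452], [0.4826, 0.0615], [0.4953, -0.0367]]
plates
[0.5625 0.0073] yaw 0.008 [[0.5306, -0.0207], [0.5331, 0.0347], [0.594, 0.0379], [0.5925, -0.0229]]
[0.565  0.0804] yaw 0.074 [[0.5343, 0.0509], [0.5356, 0.1055], [0.5956, 0.1137], [0.5946, 0.0516]]
[0.5681 0.1495] yaw 0.078 [[0.5373, 0.1188], [0.5387, 0.1755], [0.5995, 0.1815], [0.5968, 0.1222]]
```

View pics/st.png

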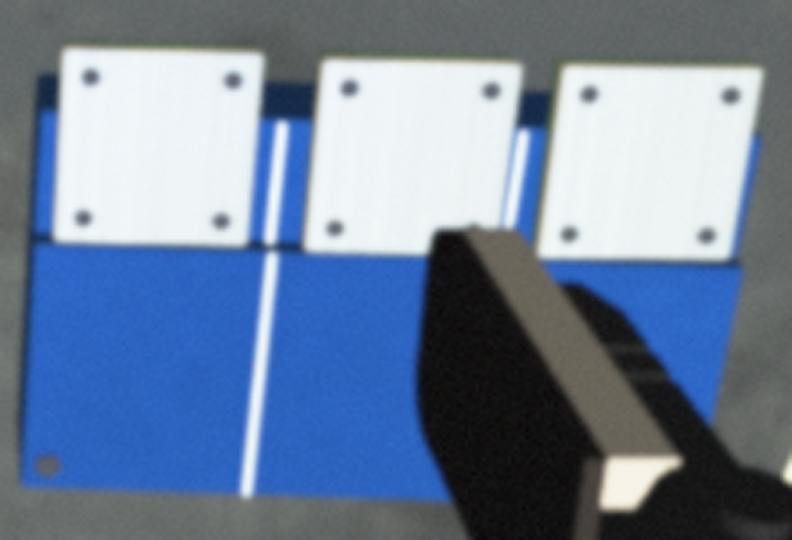

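Crop: plate corners are p1 (63,48)/(265,52)/(250,247)/(52,240), p2 (320,59)/(523,64)/(303,251) and p3 (560,66)/(763,68)/(735,262)/(538,258). The step line runs from (33,240) to (741,265).

```bash
cat >> h.py <<'E'
def fitw(name,L,off,f,s0=(.6,0,0)):
    C=np.load(f"pics/{name}.npy")
    def pr(P):
        p=C[:3,:3].T@(P-C[:3,3]); return np.array([W["fx"]*p[0]/p[2]+W["cx"],W["fy"]*p[1]/p[2]+W["cy"]])
    g=lambda s:np.concatenate([pr(R.from_euler('z',s[2]).apply(q)+[s[0],s[1],0])-[off[0]+u/f,off[1]+v/f] for (u,v),q in L])
    r=least_squares(g,s0,loss='soft_l1'); return r.x.round(4),np.abs(r.fun).max().round(2)
E
python3 - <<'E'
from h import *
o=(325,260);f=3.6
S=[((33,241),(0,-.105,.035)),((22,487),(.085,-.105,.035)),((741,265),(0,.105,.035)),((38,110),(-.04,-.105,.03)),((246,496),(.085,-.035,.035)),((282,121),(-.04,-.035,.03)),((757,135),(-.04,.105,.03))]
st,e=fitw("w1",S,o,f); print("stand",st,e)
a,b=.03,.028
q=[(-a,-b,.038),(-a,b,.038),(a,b,.038),(a,-b,.038)]
for c in ([(63,48),(265,52),(250,247),(52,240)],[(320,59),(523,64),None,(303,251)],[(560,66),(763,68),(735,262),(538,258)]):
    p,e=fitw("w1",[(u,k) for u,k in zip(c,q) if u],o,f); d=R.from_euler('z',-st[2]).apply([*(p[:2]-st[:2]),0])
    print("plate",p,e,"in stand",d.round(4),"yaw",(p[2]-st[2]).round(3))
o=(0,0)
C=[((27,232),(-.072,-.132,.014)),((283,250),(-.072,.136,.014)),((279,338),(.032,.136,.014)),((37,323),(.032,-.132,.014)),((50,252),(-.053+.0,-.105,.0185))][:4]
ca,e=fitw("w1",C,o,1); print("carrier",ca,e)
M,e=fitw("w1",[(u,k) for u,k in zip([(38,85),(425,33),(455,522),(100,568)],[(-.065,-.05,.002),(-.065,.05,.002),(.065,.05,.002),(.065,-.05,.002)])],(300,80),3.8); print("mat",M,e)
M,e=fitw("w1",[(u,k) for u,k in zip([(165,222),(315,170),(395,440),(253,492),(313,312)],[(-.0375,-.02,.005),(-.0375,.02,.005),(.0375,.02,.005),(.0375,-.02,.005),(-.0175,0,.097)])],(300,80),3.8); print("lifter",M,e)
print(R.from_euler('z',M[2]).apply([-.0175,0,0])[:2]+M[:2])
E
```

```text
stand [ 0.5978  0.0758 -0.041 ] 1.2
plate [ 0.5619  0.0062 -0.0317] 0.91 in stand [-0.033 -0.071  0.   ] yaw 0.009
plate [ 0.5656  0.0785 -0.0279] 0.52 in stand [-0.0323  0.0014  0.    ] yaw 0.013
plate [ 0.5679  0.147  -0.0047] 1.22 in stand [-0.0328  0.0699  0.    ] yaw 0.036
carrier [ 0.5754 -0.2222 -0.0772] 2.48
mat [0.4252 0.0043 0.1261] 0.83
lifter [0.4302 0.0114 0.3371] 0.88
[0.41368494 0.00561185]
```

servo_tool:
  targets:
    - {"hand":-1,"x":0.071,"y":0.107,"z":0.34,"roll":-0.1065}
    - {"hand":-1,"x":0.071,"y":0.107,"z":0.34,"roll":-0.1065}
    - {"hand":-1,"x":0.071,"y":0.107,"z":0.34,"roll":-0.1065}
    - {"hand":-1,"x":0.071,"y":0.107,"z":0.34,"roll":-0.1065}
    - {"hand":-1,"x":0.071,"y":0.107,"z":0.34,"roll":-0.1065}
    - {"hand":-1,"x":0.071,"y":0.107,"z":0.34,"roll":-0.1065}
    - {"hand":-1,"x":0.071,"y":0.107,"z":0.34,"roll":-0.1065}
    - {"hand":-1,"x":0.071,"y":0.107,"z":0.34,"roll":-0.1065}
    - {"hand":-1,"x":0.071,"y":0.107,"z":0.34,"roll":-0.1065}

```text
time: 2.62
tool_pos: [0.4159, 0.0068, 0.1338]
tcp_rot: [-0.522, 3.093, -0.002]
wrist_force: [0.4, 0.3, 0.2]
width: 1.001
grip_force: 0.0
```

```bash
cat >> h.py <<'E'
def pose():
    s=bot.read_state(); X=R.from_rotvec(s["tcp_rot"]).as_matrix()
    print("t",round(s["time"],2),"pos",s["tool_pos"].round(4),"yaw",np.arctan2(X[1,0],X[0,0]).round(4),"tilt",np.arccos(-X[2,2]).round(4),"w",round(s["width"],3),"F",s["wrist_force"].round(1)); return s["tool_pos"],X
def to(x,y,z,yaw=None):
    "shift fractions from the present measured pose"
    p,X=pose(); d=X.T@(np.array([x,y,z])-p)/.5; y0=np.arctan2(X[1,0],X[0,0]); r=0 if yaw is None else -((yaw-y0+np.pi)%(2*np.pi)-np.pi)/np.pi
    print("move",d.round(4),"roll",round(r,4))
E
python3 - <<'E'
from h import *
to(.4137,.0056,.056,np.pi+.335)
E
```

```text
t 2.62 pos [0.4159 0.0068 0.1338] yaw -2.8071 tilt 0.0048 w 1.001 F [0.4 0.3 0.2]
move [ 0.0057 -0.0005  0.1555] roll -0.0002
```

servo_tool:
  targets:
    - {"hand":-1,"x":0.003,"y":0,"z":0.07,"roll":0}
    - {"hand":-1,"x":0.003,"y":0,"z":0.1,"roll":0}
    - {"hand":-1,"x":0.003,"y":0,"z":0.13,"roll":0}
    - {"hand":-1,"x":0.003,"y":0,"z":0.148,"roll":0}
    - {"hand":-1,"x":0.003,"y":0,"z":0.148,"roll":0}
    - {"hand":-1,"x":0.003,"y":0,"z":0.148,"roll":0}

```text
time: 3.12
tool_pos: [0.4132, 0.0059, 0.0581]
tcp_rot: [-0.521, 3.097, -0.0]
wrist_force: [0.1, -0.1, 0.5]
width: 0.998
grip_force: 0.0
```

Run:
```python
from h import *
to(.4137,.0056,.056,np.pi+.335); snap("w2")
```

```text
t 3.12 pos [0.4132 0.0059 0.0581] yaw -2.8083 tilt 0.0011 w 0.998 F [ 0.1 -0.1  0.5]
move [-0.0008 -0.001   0.0043] roll -0.0005
```

View pics/w2.png

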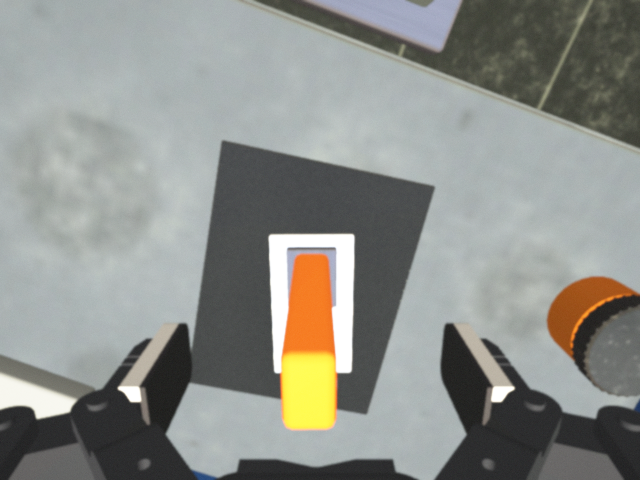

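The wrist view shows the lifter square to the tool and within 2 mm of centre, with the handle top at (310,392) between the pads. Gripping now, then lifting.

servo_tool:
  targets:
    - {"hand":1,"x":0,"y":-0.003,"z":0,"roll":0}
    - {"hand":1,"x":0,"y":-0.003,"z":0,"roll":0}
    - {"hand":1,"x":0,"y":-0.003,"z":0,"roll":0}
    - {"hand":1,"x":0,"y":-0.003,"z":0,"roll":0}
    - {"hand":1,"x":0,"y":-0.003,"z":0,"roll":0}
    - {"hand":1,"x":0,"y":-0.003,"z":0,"roll":0}
    - {"hand":1,"x":0,"y":-0.003,"z":0,"roll":0}
    - {"hand":1,"x":0,"y":-0.003,"z":0,"roll":0}
    - {"hand":1,"x":0,"y":-0.003,"z":0,"roll":0}
    - {"hand":1,"x":0,"y":-0.003,"z":0,"roll":0}
  grip_force: 80

```text
time: 4.0
tool_pos: [0.4128, 0.0047, 0.0574]
tcp_rot: [-0.522, 3.098, -0.0]
wrist_force: [-1.5, -0.2, 2.7]
width: 0.179
grip_force: 77.7
```

Run:
```python
from h import *
pose()
```

```text
t 4.0 pos [0.4128 0.0047 0.0574] yaw -2.8077 tilt 0.0001 w 0.179 F [-1.5 -0.2  2.7]
```

servo_tool:
  targets:
    - {"hand":1,"x":0,"y":0,"z":-0.06,"roll":0}
    - {"hand":1,"x":0,"y":0,"z":-0.12,"roll":0}
    - {"hand":1,"x":0,"y":0,"z":-0.13,"roll":0}
    - {"hand":1,"x":-0.08,"y":0.02,"z":-0.13,"roll":0.12}
    - {"hand":1,"x":-0.08,"y":0.02,"z":-0.13,"roll":0.12}
    - {"hand":1,"x":-0.08,"y":0.02,"z":-0.13,"roll":0.12}
    - {"hand":1,"x":-0.08,"y":0.02,"z":-0.13,"roll":0.12}
    - {"hand":1,"x":-0.08,"y":0.02,"z":-0.13,"roll":0.12}
    - {"hand":1,"x":-0.08,"y":0.02,"z":-0.13,"roll":0.12}

```text
time: 4.75
tool_pos: [0.4466, 0.0272, 0.1216]
tcp_rot: [-0.063, -3.14, 0.0]
wrist_force: [0.2, 0.3, -1.2]
width: 0.175
grip_force: 78.5
```

```bash
cat >> h.py <<'E'
ST=np.array([.597,.0756,-.041])
def st(x,y): return ST[:2]+R.from_euler('z',ST[2]).apply([x,y,0])[:2]
def inst(p): return R.from_euler('z',-ST[2]).apply([p[0]-ST[0],p[1]-ST[1],0])[:2]
E
python3 - <<'E'
from h import *
to(*st(-.142,-.071),.12,np.pi-.041); snap("w3")
E
```

```text
t 4.75 pos [0.4466 0.0272 0.1216] yaw 3.1013 tilt 0.0011 w 0.175 F [ 0.2  0.3 -1.2]
move [-0.0126 -0.033   0.0033] roll 0.0002
```

View pics/w3.png

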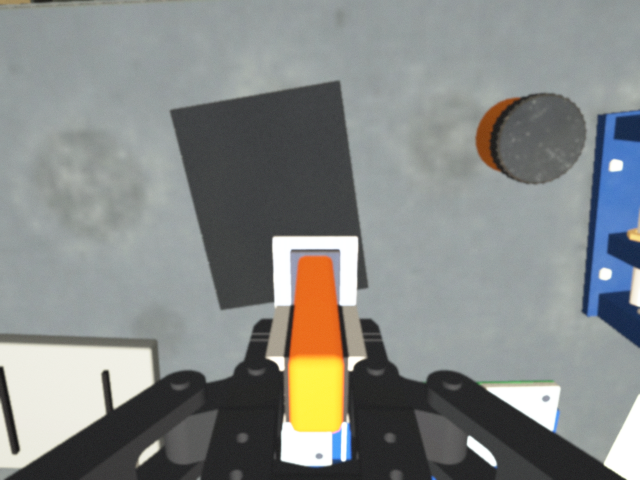

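The wrist view shows the lifter hanging square, with its heel edge running from (273,237) to (357,237). I'll work out where the blade sits relative to the TCP.

Run:
```python
from h import *
p,X=pose(); z=p[2]-.0524
for u,v in((273,236.5),(357,236.5)):
    w=ray("w3",u,v,z); print((X.T@(np.r_[w,z]-p)).round(4))
to(*st(-.142,-.071),.0764,np.pi-.041)
# jar
print("jar",ray("w1",527,126,.04))
```

```text
t 4.8 pos [0.4467 0.0272 0.1218] yaw 3.1006 tilt 0.0008 w 0.178 F [-0.5  0.4 -1.2]
[ 0.0199 -0.0195  0.0524]
[0.0199 0.02   0.0524]
t 4.8 pos [0.4467 0.0272 0.1218] yaw 3.1006 tilt 0.0008 w 0.178 F [-0.5  0.4 -1.2]
move [-0.0125 -0.0329  0.0908] roll 0.0
jar [0.38866691 0.14296558]
```

servo_tool:
  targets:
    - {"hand":1,"x":-0.0125,"y":-0.033,"z":0,"roll":0}
    - {"hand":1,"x":-0.0125,"y":-0.033,"z":0.03,"roll":0}
    - {"hand":1,"x":-0.0125,"y":-0.033,"z":0.07,"roll":0}
    - {"hand":1,"x":-0.0125,"y":-0.033,"z":0.09,"roll":0}
    - {"hand":1,"x":-0.0125,"y":-0.033,"z":0.091,"roll":0}
    - {"hand":1,"x":-0.0125,"y":-0.033,"z":0.091,"roll":0}
    - {"hand":1,"x":-0.0125,"y":-0.033,"z":0.091,"roll":0}

```text
time: 5.38
tool_pos: [0.4532, 0.0106, 0.0773]
tcp_rot: [0.067, 3.14, -0.0]
wrist_force: [-0.1, -1.3, -1.8]
width: 0.176
grip_force: 78.6
```

Run:
```python
from h import *
p,_=pose(); print(inst(p)); to(*st(-.102,-.071),.0764,np.pi-.041)
```

```text
t 5.38 pos [0.4532 0.0106 0.0773] yaw 3.0989 tilt 0.0007 w 0.176 F [-0.1 -1.3 -1.8]
[-0.14106097 -0.07086743]
t 5.38 pos [0.4532 0.0106 0.0773] yaw 3.0989 tilt 0.0007 w 0.176 F [-0.1 -1.3 -1.8]
move [-0.0781 -0.0001  0.0019] roll -0.0005
```

servo_tool:
  targets:
    - {"hand":1,"x":-0.016,"y":0,"z":0.001,"roll":0}
    - {"hand":1,"x":-0.036,"y":0,"z":0.001,"roll":0}
    - {"hand":1,"x":-0.056,"y":0,"z":0.001,"roll":0}
    - {"hand":1,"x":-0.072,"y":0,"z":0.001,"roll":0}
    - {"hand":1,"x":-0.078,"y":0,"z":0.001,"roll":0}
    - {"hand":1,"x":-0.078,"y":0,"z":0.001,"roll":0}
    - {"hand":1,"x":-0.078,"y":0,"z":0.001,"roll":0}

```text
time: 5.97
tool_pos: [0.4918, 0.0089, 0.0761]
tcp_rot: [-0.068, -3.14, -0.0]
wrist_force: [-0.4, 0.8, -1.3]
width: 0.177
grip_force: 78.6
```

Run:
```python
from h import *
p,_=pose(); print(inst(p)); to(*st(-.102,-.071),.0774,np.pi-.041)
```

```text
t 5.97 pos [0.4918 0.0089 0.0761] yaw 3.0984 tilt 0.0008 w 0.177 F [-0.4  0.8 -1.3]
[-0.10240732 -0.07099307]
t 5.97 pos [0.4918 0.0089 0.0761] yaw 3.0984 tilt 0.0008 w 0.177 F [-0.4  0.8 -1.3]
move [-0.0008 -0.     -0.0026] roll -0.0007
```

servo_tool:
  targets:
    - {"hand":1,"x":0,"y":0,"z":-0.012,"roll":0}
    - {"hand":1,"x":-0.001,"y":0,"z":-0.024,"roll":0}
    - {"hand":1,"x":-0.004,"y":0,"z":-0.036,"roll":0}
    - {"hand":1,"x":-0.008,"y":0,"z":-0.048,"roll":0}
    - {"hand":1,"x":-0.014,"y":0,"z":-0.059,"roll":0}
    - {"hand":1,"x":-0.021,"y":0,"z":-0.07,"roll":0}
    - {"hand":1,"x":-0.03,"y":0,"z":-0.08,"roll":0}
    - {"hand":1,"x":-0.04,"y":0,"z":-0.088,"roll":0}
    - {"hand":1,"x":-0.052,"y":0,"z":-0.094,"roll":0}
    - {"hand":1,"x":-0.064,"y":0,"z":-0.097,"roll":0}

```text
time: 6.8
tool_pos: [0.5248, 0.0074, 0.1255]
tcp_rot: [0.068, 3.14, -0.0]
wrist_force: [-0.4, -0.2, -1.5]
width: 0.178
grip_force: 78.6
```

servo_tool:
  targets:
    - {"hand":1,"x":-0.01,"y":0,"z":-0.001,"roll":0}
    - {"hand":1,"x":-0.019,"y":0,"z":-0.002,"roll":0}
    - {"hand":1,"x":-0.028,"y":0,"z":-0.0026,"roll":0}
    - {"hand":1,"x":-0.036,"y":0,"z":-0.0026,"roll":0}
    - {"hand":1,"x":-0.044,"y":0,"z":-0.0016,"roll":0}
    - {"hand":1,"x":-0.05,"y":0,"z":0,"roll":0}
    - {"hand":1,"x":-0.055,"y":0,"z":0.001,"roll":0}
    - {"hand":1,"x":-0.055,"y":0,"z":0.001,"roll":0}
    - {"hand":1,"x":-0.055,"y":0,"z":0.001,"roll":0}

```text
time: 7.55
tool_pos: [0.551, 0.0063, 0.1241]
tcp_rot: [-0.068, -3.14, 0.0]
wrist_force: [-0.2, 0.5, -0.6]
width: 0.178
grip_force: 78.6
```

Run:
```python
from h import *
p,_=pose(); print(inst(p))
a=read_camera("scene")[175:275,240:360,::-1]; b=read_camera("side")[225:325,230:350,::-1]
cv2.imwrite("pics/c1.png",np.hstack([cv2.resize(x,None,fx=3.3,fy=3.3,interpolation=cv2.INTER_CUBIC) for x in(a,b)]))
```

```text
t 7.55 pos [0.551  0.0063 0.1241] yaw 3.0985 tilt 0.0005 w 0.178 F [-0.2  0.5 -0.6]
[-0.04308775 -0.07111093]
```

View pics/c1.png

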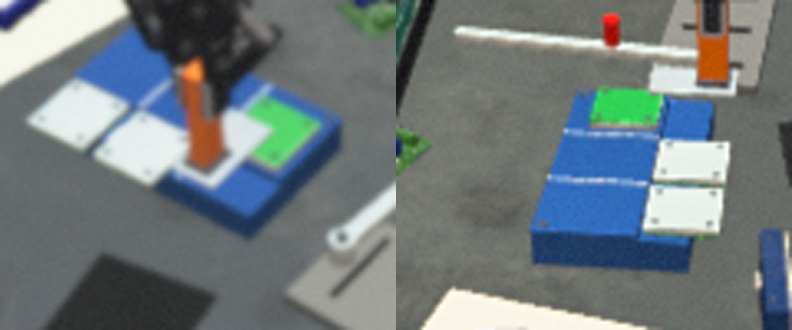

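The first plate lies green side up on the landing (green at scene crop (285,133), side crop (627,108)), and the others are untouched. Next is the middle lane.

servo_tool:
  targets:
    - {"hand":1,"x":0.08,"y":0,"z":0,"roll":0}
    - {"hand":1,"x":0.15,"y":0.05,"z":0,"roll":0}
    - {"hand":1,"x":0.198,"y":0.1,"z":0,"roll":0}
    - {"hand":1,"x":0.198,"y":0.145,"z":0,"roll":0}
    - {"hand":1,"x":0.198,"y":0.145,"z":0.02,"roll":0}
    - {"hand":1,"x":0.198,"y":0.145,"z":0.06,"roll":0}
    - {"hand":1,"x":0.198,"y":0.145,"z":0.09,"roll":0}
    - {"hand":1,"x":0.198,"y":0.145,"z":0.0955,"roll":0}
    - {"hand":1,"x":0.198,"y":0.145,"z":0.0955,"roll":0}
    - {"hand":1,"x":0.198,"y":0.145,"z":0.0955,"roll":0}

```text
time: 8.48
tool_pos: [0.4558, 0.0828, 0.0768]
tcp_rot: [0.068, 3.141, -0.0]
wrist_force: [-0.9, -0.6, -0.8]
width: 0.176
grip_force: 78.7
```

Run:
```python
from h import *
p,_=pose(); print(inst(p)); to(*st(-.102,.0014),.0764,np.pi-.041)
```

```text
t 8.48 pos [0.4558 0.0828 0.0768] yaw 3.0981 tilt 0.0002 w 0.176 F [-0.9 -0.6 -0.8]
[-0.14139713  0.00135873]
t 8.48 pos [0.4558 0.0828 0.0768] yaw 3.0981 tilt 0.0002 w 0.176 F [-0.9 -0.6 -0.8]
move [-0.0788  0.0003  0.0009] roll -0.0008
```

Same position as lane 1, so I'll use the same insertion and arc.

servo_tool:
  targets:
    - {"hand":1,"x":-0.016,"y":0,"z":0.001,"roll":0}
    - {"hand":1,"x":-0.036,"y":0,"z":0.001,"roll":0}
    - {"hand":1,"x":-0.056,"y":0,"z":0.001,"roll":0}
    - {"hand":1,"x":-0.072,"y":0,"z":0.001,"roll":0}
    - {"hand":1,"x":-0.078,"y":0,"z":0.001,"roll":0}
    - {"hand":1,"x":-0.078,"y":0,"z":0.001,"roll":0}
    - {"hand":1,"x":-0.078,"y":0,"z":0.001,"roll":0}

```text
time: 9.07
tool_pos: [0.4944, 0.0813, 0.0759]
tcp_rot: [-0.068, -3.14, 0.0]
wrist_force: [-0.2, -0.8, -1.4]
width: 0.179
grip_force: 78.7
```

servo_tool:
  targets:
    - {"hand":1,"x":0,"y":0,"z":-0.012,"roll":0}
    - {"hand":1,"x":-0.001,"y":0,"z":-0.024,"roll":0}
    - {"hand":1,"x":-0.004,"y":0,"z":-0.036,"roll":0}
    - {"hand":1,"x":-0.008,"y":0,"z":-0.048,"roll":0}
    - {"hand":1,"x":-0.014,"y":0,"z":-0.059,"roll":0}
    - {"hand":1,"x":-0.021,"y":0,"z":-0.07,"roll":0}
    - {"hand":1,"x":-0.03,"y":0,"z":-0.08,"roll":0}
    - {"hand":1,"x":-0.04,"y":0,"z":-0.088,"roll":0}
    - {"hand":1,"x":-0.052,"y":0,"z":-0.094,"roll":0}
    - {"hand":1,"x":-0.064,"y":0,"z":-0.097,"roll":0}

```text
time: 9.9
tool_pos: [0.5275, 0.08, 0.1253]
tcp_rot: [0.068, 3.14, 0.0]
wrist_force: [-0.7, 0.6, -0.7]
width: 0.174
grip_force: 78.7
```

servo_tool:
  targets:
    - {"hand":1,"x":-0.01,"y":0,"z":-0.001,"roll":0}
    - {"hand":1,"x":-0.019,"y":0,"z":-0.002,"roll":0}
    - {"hand":1,"x":-0.028,"y":0,"z":-0.0026,"roll":0}
    - {"hand":1,"x":-0.036,"y":0,"z":-0.0026,"roll":0}
    - {"hand":1,"x":-0.044,"y":0,"z":-0.0016,"roll":0}
    - {"hand":1,"x":-0.05,"y":0,"z":0,"roll":0}
    - {"hand":1,"x":-0.055,"y":0,"z":0.001,"roll":0}
    - {"hand":1,"x":-0.055,"y":0,"z":0.001,"roll":0}
    - {"hand":1,"x":-0.055,"y":0,"z":0.001,"roll":0}

```text
time: 10.65
tool_pos: [0.5537, 0.0787, 0.1238]
tcp_rot: [-0.068, -3.14, 0.0]
wrist_force: [0.5, -0.7, -0.5]
width: 0.177
grip_force: 78.7
```

servo_tool:
  targets:
    - {"hand":1,"x":0.08,"y":0,"z":0,"roll":0}
    - {"hand":1,"x":0.15,"y":0.05,"z":0,"roll":0}
    - {"hand":1,"x":0.19,"y":0.1,"z":0,"roll":0}
    - {"hand":1,"x":0.19,"y":0.137,"z":0,"roll":0}
    - {"hand":1,"x":0.19,"y":0.137,"z":0,"roll":0}
    - {"hand":1,"x":0.19,"y":0.137,"z":0,"roll":0}

```text
time: 11.15
tool_pos: [0.4617, 0.1519, 0.1244]
tcp_rot: [0.064, 3.14, -0.0]
wrist_force: [-0.3, -0.8, -1.4]
width: 0.181
grip_force: 78.8
```

```bash
cat >> h.py <<'E'
def green():
    "green patches seen by scene and side camera: centroid, area"
    for n in("scene","side"):
        im=read_camera(n)[:,:,::-1].copy(); m=cv2.inRange(cv2.cvtColor(im,cv2.COLOR_BGR2HSV),np.array((50,150,110)),np.array((75,255,255)))
        k=cv2.connectedComponentsWithStats(m); print(n,[(k[3][i].round(1).tolist(),int(k[2][i,4])) for i in range(1,k[0]) if k[2][i,4]>60])
E
python3 - <<'E'
from h import *
p,_=pose(); print(inst(p)); to(*st(-.138,.070),.0764,np.pi-.041); green()
E
```

```text
t 11.15 pos [0.4617 0.1519 0.1244] yaw 3.1009 tilt 0.0009 w 0.181 F [-0.3 -0.8 -1.4]
[-0.13830448  0.07069799]
t 11.15 pos [0.4617 0.1519 0.1244] yaw 3.1009 tilt 0.0009 w 0.181 F [-0.3 -0.8 -1.4]
move [-0.0005 -0.0014  0.096 ] roll 0.0001
scene [([299.4, 202.6], 183), ([321.6, 213.6], 201)]
side [([299.5, 256.6], 188), ([295.3, 270.7], 215)]
```

servo_tool:
  targets:
    - {"hand":1,"x":0,"y":-0.001,"z":0.03,"roll":0}
    - {"hand":1,"x":0,"y":-0.001,"z":0.07,"roll":0}
    - {"hand":1,"x":0,"y":-0.001,"z":0.09,"roll":0}
    - {"hand":1,"x":0,"y":-0.001,"z":0.097,"roll":0}
    - {"hand":1,"x":0,"y":-0.001,"z":0.097,"roll":0}
    - {"hand":1,"x":0,"y":-0.001,"z":0.097,"roll":0}
    - {"hand":1,"x":0,"y":-0.001,"z":0.097,"roll":0}

```text
time: 11.83
tool_pos: [0.4628, 0.1508, 0.0764]
tcp_rot: [0.068, 3.139, 0.001]
wrist_force: [0.3, -0.8, -1.8]
width: 0.182
grip_force: 78.8
```

Run:
```python
from h import *
p,_=pose(); print(inst(p)); to(*st(-.102,.070),.0764,np.pi-.041)
```

```text
t 11.83 pos [0.4628 0.1508 0.0764] yaw 3.098 tilt 0.0015 w 0.182 F [ 0.3 -0.8 -1.8]
[-0.13720151  0.06964245]
t 11.83 pos [0.4628 0.1508 0.0764] yaw 3.098 tilt 0.0015 w 0.182 F [ 0.3 -0.8 -1.8]
move [-0.0704  0.0009  0.0001] roll -0.0008
```

servo_tool:
  targets:
    - {"hand":1,"x":-0.016,"y":0,"z":0,"roll":0}
    - {"hand":1,"x":-0.036,"y":0,"z":0,"roll":0}
    - {"hand":1,"x":-0.056,"y":0,"z":0,"roll":0}
    - {"hand":1,"x":-0.066,"y":0,"z":0,"roll":0}
    - {"hand":1,"x":-0.07,"y":0,"z":0,"roll":0}
    - {"hand":1,"x":-0.07,"y":0,"z":0,"roll":0}
    - {"hand":1,"x":-0.07,"y":0,"z":0,"roll":0}

```text
time: 12.42
tool_pos: [0.4966, 0.1492, 0.0753]
tcp_rot: [-0.068, -3.14, 0.0]
wrist_force: [-0.9, 0.4, -1.2]
width: 0.174
grip_force: 78.8
```

servo_tool:
  targets:
    - {"hand":1,"x":0,"y":0,"z":-0.012,"roll":0}
    - {"hand":1,"x":-0.001,"y":0,"z":-0.024,"roll":0}
    - {"hand":1,"x":-0.004,"y":0,"z":-0.036,"roll":0}
    - {"hand":1,"x":-0.008,"y":0,"z":-0.048,"roll":0}
    - {"hand":1,"x":-0.014,"y":0,"z":-0.059,"roll":0}
    - {"hand":1,"x":-0.021,"y":0,"z":-0.07,"roll":0}
    - {"hand":1,"x":-0.03,"y":0,"z":-0.08,"roll":0}
    - {"hand":1,"x":-0.04,"y":0,"z":-0.088,"roll":0}
    - {"hand":1,"x":-0.052,"y":0,"z":-0.094,"roll":0}
    - {"hand":1,"x":-0.064,"y":0,"z":-0.097,"roll":0}

```text
time: 13.25
tool_pos: [0.5299, 0.148, 0.1248]
tcp_rot: [0.068, 3.14, 0.0]
wrist_force: [-1.0, 0.2, -1.9]
width: 0.179
grip_force: 78.8
```

servo_tool:
  targets:
    - {"hand":1,"x":-0.01,"y":0,"z":-0.001,"roll":0}
    - {"hand":1,"x":-0.019,"y":0,"z":-0.002,"roll":0}
    - {"hand":1,"x":-0.028,"y":0,"z":-0.0026,"roll":0}
    - {"hand":1,"x":-0.036,"y":0,"z":-0.0026,"roll":0}
    - {"hand":1,"x":-0.044,"y":0,"z":-0.0016,"roll":0}
    - {"hand":1,"x":-0.05,"y":0,"z":0,"roll":0}
    - {"hand":1,"x":-0.055,"y":0,"z":0.001,"roll":0}
    - {"hand":1,"x":-0.055,"y":0,"z":0.001,"roll":0}
    - {"hand":1,"x":-0.055,"y":0,"z":0.001,"roll":0}

```text
time: 14.0
tool_pos: [0.5561, 0.1467, 0.1233]
tcp_rot: [-0.068, -3.14, 0.0]
wrist_force: [-0.0, 0.2, -1.8]
width: 0.179
grip_force: 78.8
```

servo_tool:
  targets:
    - {"hand":1,"x":0.08,"y":0,"z":0,"roll":0}
    - {"hand":1,"x":0.15,"y":-0.05,"z":0,"roll":0}
    - {"hand":1,"x":0.19,"y":-0.1,"z":0,"roll":0}
    - {"hand":1,"x":0.19,"y":-0.14,"z":0,"roll":0}
    - {"hand":1,"x":0.19,"y":-0.14,"z":0,"roll":0}
    - {"hand":1,"x":0.19,"y":-0.14,"z":0,"roll":0}

```text
time: 14.5
tool_pos: [0.4581, 0.0804, 0.1239]
tcp_rot: [0.071, 3.14, 0.001]
wrist_force: [0.4, 0.2, -0.8]
width: 0.172
grip_force: 78.9
```

Run:
```python
from h import *
green()
m=np.array([.4252,.0043])+.0175*np.array([-np.cos(.126),-np.sin(.126)]); print(m); to(*m,.0654,np.pi+.126)
```

```text
scene [([279.5, 192.9], 157), ([299.5, 202.5], 182), ([321.7, 213.6], 197)]
side [([299.5, 256.6], 188), ([295.3, 270.7], 216), ([291.6, 285.0], 250)]
[0.40783873 0.00210083]
t 14.6 pos [0.459  0.0813 0.1241] yaw 3.0979 tilt 0.0015 w 0.176 F [ 0.2 -0.5 -0.9]
move [ 0.0955 -0.1628  0.1171] roll -0.054
```

All three are green in both cameras. Putting the lifter back on its mat.

servo_tool:
  targets:
    - {"hand":1,"x":0.04,"y":-0.08,"z":0,"roll":-0.054}
    - {"hand":1,"x":0.0955,"y":-0.162,"z":0,"roll":-0.054}
    - {"hand":1,"x":0.0955,"y":-0.162,"z":0,"roll":-0.054}
    - {"hand":1,"x":0.0955,"y":-0.162,"z":0.05,"roll":-0.054}
    - {"hand":1,"x":0.0955,"y":-0.162,"z":0.09,"roll":-0.054}
    - {"hand":1,"x":0.0955,"y":-0.162,"z":0.117,"roll":-0.054}
    - {"hand":1,"x":0.0955,"y":-0.162,"z":0.117,"roll":-0.054}
    - {"hand":1,"x":0.0955,"y":-0.162,"z":0.117,"roll":-0.054}
    - {"hand":1,"x":0.0955,"y":-0.162,"z":0.117,"roll":-0.054}

```text
time: 15.35
tool_pos: [0.4083, 0.0024, 0.0659]
tcp_rot: [-0.2, 3.134, -0.0]
wrist_force: [0.5, 0.5, -1.6]
width: 0.18
grip_force: 79.2
```

Run:
```python
from h import *
to(.4078,.0021,.0570,np.pi+.126)
```

```text
t 15.35 pos [0.4083 0.0024 0.0659] yaw -3.0143 tilt 0.0013 w 0.18 F [ 0.5  0.5 -1.6]
move [ 0.0012 -0.0004  0.0178] roll 0.0004
```

servo_tool:
  targets:
    - {"hand":1,"x":0,"y":0,"z":0.006,"roll":0}
    - {"hand":1,"x":0,"y":0,"z":0.012,"roll":0}
    - {"hand":1,"x":0,"y":0,"z":0.0165,"roll":0}
    - {"hand":1,"x":0,"y":0,"z":0.0165,"roll":0}
    - {"hand":1,"x":0,"y":0,"z":0.0165,"roll":0}

```text
time: 15.77
tool_pos: [0.4079, 0.002, 0.0575]
tcp_rot: [-0.198, 3.134, -0.0]
wrist_force: [0.2, 0.4, 2.8]
width: 0.177
grip_force: 79.5
```

servo_tool:
  targets:
    - {"hand":-1,"x":0,"y":0,"z":0,"roll":0}
    - {"hand":-1,"x":0,"y":0,"z":0,"roll":0}
    - {"hand":-1,"x":0,"y":0,"z":0,"roll":0}
    - {"hand":-1,"x":0,"y":0,"z":0,"roll":0}
    - {"hand":-1,"x":0,"y":0,"z":0,"roll":0}
    - {"hand":-1,"x":0,"y":0,"z":0,"roll":0}
    - {"hand":-1,"x":0,"y":0,"z":0,"roll":0}
    - {"hand":-1,"x":0,"y":0,"z":0,"roll":0}

```text
time: 16.43
tool_pos: [0.4071, 0.002, 0.0568]
tcp_rot: [0.199, -3.135, 0.0]
wrist_force: [-0.2, -0.1, -0.1]
width: 1.002
grip_force: 0.0
```

servo_tool:
  targets:
    - {"hand":-1,"x":0,"y":0,"z":-0.08,"roll":0}
    - {"hand":-1,"x":0,"y":0,"z":-0.16,"roll":0}
    - {"hand":-1,"x":0,"y":0,"z":-0.24,"roll":0}
    - {"hand":-1,"x":-0.1,"y":0,"z":-0.4,"roll":0.05}
    - {"hand":-1,"x":-0.1,"y":0,"z":-0.4,"roll":0.05}
    - {"hand":-1,"x":-0.1,"y":0,"z":-0.4,"roll":0.05}
    - {"hand":-1,"x":-0.1,"y":0,"z":-0.4,"roll":0.05}
    - {"hand":-1,"x":-0.1,"y":0,"z":-0.4,"roll":0.05}

```text
time: 17.1
tool_pos: [0.4564, 0.0083, 0.2564]
tcp_rot: [-0.047, -3.141, 0.0]
wrist_force: [0.2, -0.3, -0.1]
width: 1.002
grip_force: 0.0
```

Run:
```python
from h import *
pose(); snap("w4")
for r in rects("w4",(50,120,90),(78,255,255),(0,0,640,480),.043,500): print(r)
```

```text
t 17.1 pos [0.4564 0.0083 0.2564] yaw 3.1117 tilt 0.0007 w 1.002 F [ 0.2 -0.3 -0.1]
(array([0.632 , 0.0769]), np.float64(0.045), np.float64(0.0573), np.float64(0.0555), array([392., 380.], dtype=float32))
(array([0.6333, 0.1276]), np.float64(-0.032), np.float64(0.0576), np.float64(0.021), array([444., 380.], dtype=float32))
(array([0.6275, 0.0035]), np.float64(-0.009), np.float64(0.057), np.float64(0.0545), array([315., 378.], dtype=float32))
```

View pics/w4.png

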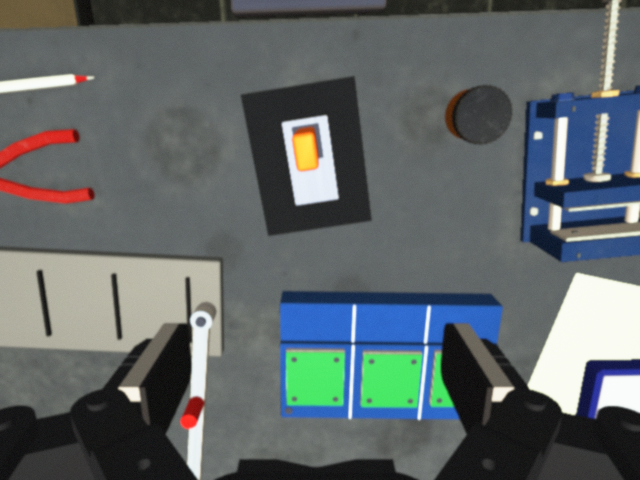

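The wrist view shows the lifter standing centred on the mat at (310,160), and green plates at (315,379), (391,380) and under the finger at about (455,380). Next I'll refine the carrier from its ribs, and the plates.

Run:
```python
from h import *
def ribs(n,box):
    g=cv2.GaussianBlur(cv2.cvtColor(cv2.imread(f"pics/{n}.png"),cv2.COLOR_BGR2GRAY),(3,3),0); x0,y0,x1,y1=box
    m=(g[y0:y1,x0:x1]<70).astype(np.uint8); k=cv2.connectedComponentsWithStats(m); o=[]
    for i in range(1,k[0]):
        if 80<k[2][i,4]<900 and k[2][i,3]>35 and k[2][i,2]<25:
            ys,xs=np.nonzero(k[1]==i); a=ys.argmin(),ys.argmax()
            top=(xs[ys<=ys.min()+2].mean()+x0,ys.min()+y0); bot=(xs[ys>=ys.max()-2].mean()+x0,ys.max()+y0+1)
            o.append((top,bot))
    return sorted(o)
for n,b in(("w1",(40,240,270,330)),("w4",(10,262,215,350))):
    for t,bt in ribs(n,b):
        A,B=ray(n,*t,.0185),ray(n,*bt,.0185); d=B-A; print(n,np.round(t,1),np.round(bt,1),A.round(4),B.round(4),"mid",((A+B)/2).round(4),"len",np.linalg.norm(d).round(4),"yaw",np.arctan2(d[1],d[0]).round(4))
# carrier edges
for n,P in(("w1",[(27,232),(283,250),(279,338),(37,323)]),("w4",[(222,259),(221,355)])): print(n,[ray(n,*p,.014).round(4).tolist() for p in P])
print("hinge w4",ray("w4",202,320,.036),"knob",ray("w4",192,414,.066) )
```

```text
w1 [ 50.5 252. ] [ 57. 311.] [ 0.5134 -0.3227] [ 0.5808 -0.3285] mid [ 0.5471 -0.3256] len 0.0677 yaw -0.0858
w1 [118.1 257. ] [121.8 316. ] [ 0.5192 -0.2535] [ 0.5872 -0.2592] mid [ 0.5532 -0.2563] len 0.0682 yaw -0.0836
w1 [185.4 262. ] [186.4 320. ] [ 0.5251 -0.1841] [ 0.5924 -0.1895] mid [ 0.5588 -0.1868] len 0.0675 yaw -0.0796
w4 [ 39.5 271. ] [ 48.4 335. ] [ 0.5185 -0.2527] [ 0.5861 -0.259 ] mid [ 0.5523 -0.2558] len 0.0679 yaw -0.0934
w4 [113.5 275. ] [119. 338.] [ 0.5246 -0.1838] [ 0.5915 -0.1898] mid [ 0.558  -0.1868] len 0.0672 yaw -0.0896
w4 [187.5 279. ] [188.4 318. ] [ 0.5307 -0.1145] [ 0.5716 -0.1185] mid [ 0.5512 -0.1165] len 0.0411 yaw -0.0975
w1 [[0.493, -0.3457], [0.514, -0.0822], [0.6177, -0.0896], [0.5975, -0.3562]]
w4 [[0.5132, -0.081], [0.6165, -0.0918]]
hinge w4 [ 0.56515614 -0.1001119 ] knob [ 0.64562782 -0.11065452]
```

Run:
```python
from h import *
for r in rects("w1",(0,0,0),(1,1,1),(0,0,9,9),.04): pass
print(inst([.6275,.0035]),inst([.632,.0769])); to(.6275,.0035,.10,np.pi/2-.041)
```

```text
[ 0.03342964 -0.07078926] [0.0349173  0.00273351]
t 17.15 pos [0.4551 0.0083 0.2548] yaw 3.1114 tilt 0.0036 w 1.001 F [ 0.1  0.8 -0.3]
move [-0.346   0.0007  0.3084] roll 0.5035
```

servo_tool:
  targets:
    - {"hand":-0.69,"x":-0.35,"y":0,"z":0.2,"roll":0.35}
    - {"hand":-0.69,"x":-0.35,"y":0,"z":0.2,"roll":0.35}
    - {"hand":-0.69,"x":-0.35,"y":0,"z":0.2,"roll":0.35}
    - {"hand":-0.69,"x":-0.35,"y":0,"z":0.2,"roll":0.35}
    - {"hand":-0.69,"x":-0.35,"y":0,"z":0.2,"roll":0.35}
    - {"hand":-0.69,"x":-0.35,"y":0,"z":0.2,"roll":0.35}
    - {"hand":-0.69,"x":-0.35,"y":0,"z":0.2,"roll":0.35}
    - {"hand":-0.69,"x":-0.35,"y":0,"z":0.2,"roll":0.35}
    - {"hand":-0.69,"x":-0.35,"y":0,"z":0.2,"roll":0.35}
    - {"hand":-0.69,"x":-0.35,"y":0,"z":0.2,"roll":0.35}

```text
time: 17.98
tool_pos: [0.6285, 0.0029, 0.1531]
tcp_rot: [-1.682, -2.646, 0.005]
wrist_force: [-0.5, 0.1, -0.2]
width: 0.842
grip_force: 0.0
```

servo_tool:
  targets:
    - {"hand":-0.69,"x":0,"y":0,"z":0.04,"roll":0.1535}
    - {"hand":-0.69,"x":0,"y":0,"z":0.04,"roll":0.1535}
    - {"hand":-0.69,"x":0,"y":0,"z":0.04,"roll":0.1535}
    - {"hand":-0.69,"x":0,"y":0,"z":0.04,"roll":0.1535}
    - {"hand":-0.69,"x":0,"y":0,"z":0.04,"roll":0.1535}
    - {"hand":-0.69,"x":0,"y":0,"z":0.04,"roll":0.1535}

```text
time: 18.48
tool_pos: [0.6299, 0.0029, 0.1352]
tcp_rot: [-2.26, -2.179, 0.003]
wrist_force: [-0.0, -1.0, -0.4]
width: 0.845
grip_force: 0.0
```

Run:
```python
from h import *
to(.6275,.0035,.031,np.pi/2-.041); snap("w5")
for r in rects("w5",(50,120,90),(78,255,255),(0,0,640,480),.043,500): print(r, inst(r[0]))
```

```text
t 18.48 pos [0.6299 0.0029 0.1352] yaw 1.5342 tilt 0.003 w 0.845 F [-0.  -1.  -0.4]
move [ 0.001  -0.0042  0.2085] roll 0.0014
(array([0.6284, 0.0028]), np.float64(-0.035), np.float64(0.0581), np.float64(0.0537), array([314., 248.], dtype=float32)) [ 0.03435758 -0.07145178]
(array([0.7924, 0.0389]), np.float64(-0.036), np.float64(0.0256), np.float64(0.0543), array([614., 175.], dtype=float32)) [ 0.19674007 -0.02866   ]
(array([0.6338, 0.1236]), np.float64(-0.036), np.float64(0.0584), np.float64(0.0127), array([316.,  14.], dtype=float32)) [0.03480163 0.04946804]
```

View pics/w5.png

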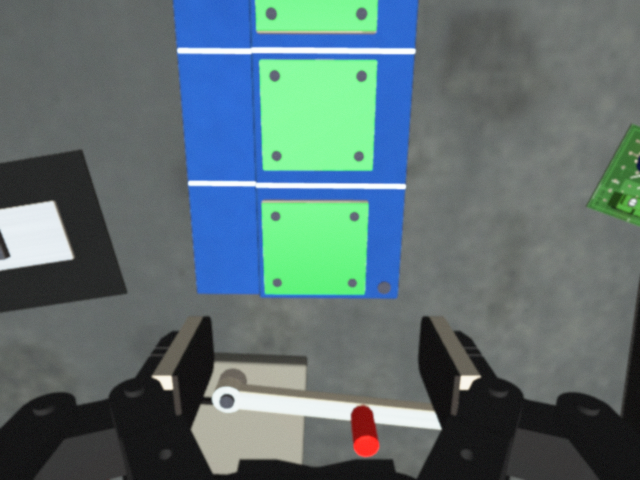

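The wrist view shows plate 1 at (314,248), square between the fingers; the detected centre (0.628, 0.003) agrees with the earlier one. Descending to grip.

servo_tool:
  targets:
    - {"hand":-0.69,"x":0,"y":-0.003,"z":0.06,"roll":0}
    - {"hand":-0.69,"x":0,"y":-0.003,"z":0.12,"roll":0}
    - {"hand":-0.69,"x":0,"y":-0.003,"z":0.17,"roll":0}
    - {"hand":-0.69,"x":0,"y":-0.003,"z":0.196,"roll":0}
    - {"hand":-0.69,"x":0,"y":-0.003,"z":0.202,"roll":0}
    - {"hand":-0.69,"x":0,"y":-0.003,"z":0.208,"roll":0}
    - {"hand":-0.69,"x":0,"y":-0.003,"z":0.208,"roll":0}
    - {"hand":-0.69,"x":0,"y":-0.003,"z":0.208,"roll":0}

```text
time: 19.2
tool_pos: [0.6316, 0.003, 0.0345]
tcp_rot: [2.265, 2.174, 0.003]
wrist_force: [1.0, -0.5, 0.4]
width: 0.846
grip_force: 0.0
```

Run:
```python
from h import *
pose(); im=snap("w6"); crop("w6","w6c",120,200,520,480,2)
for r in rects("w6",(50,100,90),(80,255,255),(0,0,640,480),.043,500): print(r)
```

```text
t 19.2 pos [0.6316 0.003  0.0345] yaw 1.5297 tilt 0.0029 w 0.846 F [ 1.  -0.5  0.4]
(array([0.6282, 0.0027]), np.float64(-0.042), np.float64(0.0579), np.float64(0.055), array([308., 338.], dtype=float32))
(array([0.6326, 0.0757]), np.float64(-0.04), np.float64(0.0583), np.float64(0.0548), array([311., 119.], dtype=float32))
```

View pics/w6c.png

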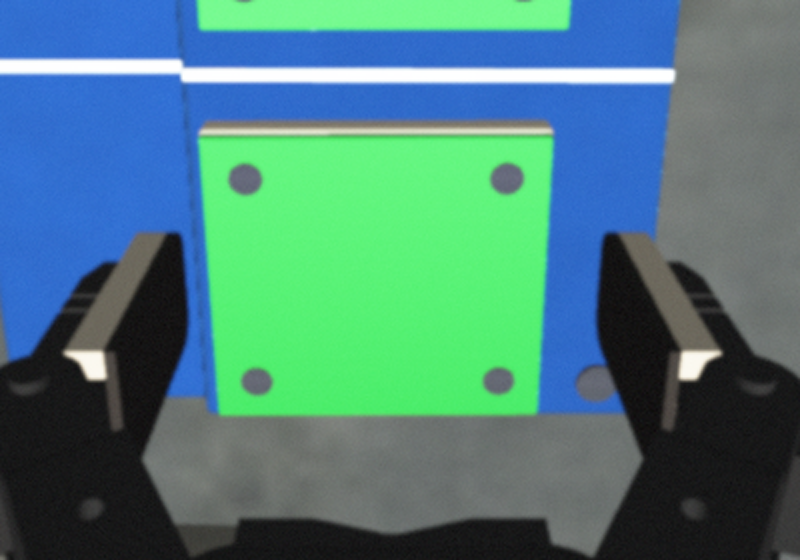

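The crop shows the plate between the open fingers, about 3 mm left of centre. The finger tips are about 10 mm behind the TCP at this opening, so I'll go a little lower, recentre and close gently.

servo_tool:
  targets:
    - {"hand":-0.69,"x":0,"y":-0.0068,"z":0.004,"roll":0}
    - {"hand":-0.69,"x":0,"y":-0.0068,"z":0.008,"roll":0}
    - {"hand":-0.69,"x":0,"y":-0.0068,"z":0.0095,"roll":0}
    - {"hand":-0.69,"x":0,"y":-0.0068,"z":0.0095,"roll":0}
    - {"hand":-0.69,"x":0,"y":-0.0068,"z":0.0095,"roll":0}
  grip_force: 30

```text
time: 19.67
tool_pos: [0.6267, 0.0032, 0.0281]
tcp_rot: [2.267, 2.175, 0.0]
wrist_force: [-1.4, 0.2, -0.2]
width: 0.844
grip_force: 0.0
```

servo_tool:
  targets:
    - {"hand":-0.5,"x":0,"y":0,"z":0,"roll":0}
    - {"hand":-0.4,"x":0,"y":0,"z":0,"roll":0}
    - {"hand":-0.2,"x":0,"y":0,"z":0,"roll":0}
    - {"hand":0,"x":0,"y":0,"z":0,"roll":0}
    - {"hand":0,"x":0,"y":0,"z":0,"roll":0}
    - {"hand":0,"x":0,"y":0,"z":0,"roll":0}

```text
time: 20.17
tool_pos: [0.6287, 0.0031, 0.0304]
tcp_rot: [2.265, 2.173, 0.004]
wrist_force: [-0.6, 0.4, 7.9]
width: 0.689
grip_force: 33.8
```

Run:
```python
from h import *
pose()
```

```text
t 20.17 pos [0.6287 0.0031 0.0304] yaw 1.5292 tilt 0.0037 w 0.689 F [-0.6  0.4  7.9]
```

Gripped: width 58.6 mm reading, and the tips just touch the landing at TCP 0.030. Lifting.

servo_tool:
  targets:
    - {"hand":0,"x":0,"y":0,"z":-0.02,"roll":0}
    - {"hand":0,"x":0,"y":0,"z":-0.06,"roll":0}
    - {"hand":0,"x":0,"y":0,"z":-0.12,"roll":0}
    - {"hand":0,"x":0,"y":0,"z":-0.18,"roll":0}
    - {"hand":0,"x":0,"y":0,"z":-0.18,"roll":0}
    - {"hand":0,"x":0,"y":0,"z":-0.18,"roll":0}
  grip_force: 45

```text
time: 20.67
tool_pos: [0.6287, 0.0031, 0.1211]
tcp_rot: [2.264, 2.172, 0.006]
wrist_force: [0.5, 0.5, -1.4]
width: 0.682
grip_force: 49.6
```

```bash
cat >> h.py <<'E'
CA=np.array([.5558,-.2216]); CY=-.084
def bay(k): return CA+.07*k*np.array([-np.sin(CY),np.cos(CY)])
E
python3 - <<'E'
from h import *
for k in(-1,0,1): print(bay(k))
to(*bay(-1),.11,np.pi/2+CY)
E
```

```text
[ 0.54992691 -0.29135319]
[ 0.5558 -0.2216]
[ 0.56167309 -0.15184681]
t 20.67 pos [0.6287 0.0031 0.1211] yaw 1.5292 tilt 0.0053 w 0.682 F [ 0.5  0.5 -1.4]
move [-0.595  -0.133   0.0214] roll 0.0135
```

servo_tool:
  targets:
    - {"hand":0,"x":-0.06,"y":-0.013,"z":0,"roll":0.0135}
    - {"hand":0,"x":-0.13,"y":-0.028,"z":0,"roll":0.0135}
    - {"hand":0,"x":-0.2,"y":-0.045,"z":0,"roll":0.0135}
    - {"hand":0,"x":-0.27,"y":-0.06,"z":0,"roll":0.0135}
    - {"hand":0,"x":-0.34,"y":-0.076,"z":0,"roll":0.0135}
    - {"hand":0,"x":-0.41,"y":-0.09,"z":0,"roll":0.0135}
    - {"hand":0,"x":-0.48,"y":-0.107,"z":0,"roll":0.0135}
    - {"hand":0,"x":-0.55,"y":-0.123,"z":0,"roll":0.0135}
    - {"hand":0,"x":-0.595,"y":-0.133,"z":0,"roll":0.0135}
    - {"hand":0,"x":-0.595,"y":-0.133,"z":0,"roll":0.0135}

```text
time: 21.5
tool_pos: [0.5452, -0.2951, 0.1161]
tcp_rot: [-2.316, -2.12, 0.004]
wrist_force: [0.5, -0.1, -0.4]
width: 0.683
grip_force: 49.5
```

servo_tool:
  targets:
    - {"hand":0,"x":0,"y":0,"z":0.05,"roll":0}
    - {"hand":0,"x":0,"y":0,"z":0.1,"roll":0}
    - {"hand":0,"x":0,"y":0,"z":0.13,"roll":0}
    - {"hand":0,"x":0,"y":0,"z":0.14,"roll":0}
    - {"hand":0,"x":0,"y":0,"z":0.14,"roll":0}
    - {"hand":0,"x":0,"y":0,"z":0.14,"roll":0}

```text
time: 22.0
tool_pos: [0.5476, -0.2906, 0.0475]
tcp_rot: [-2.311, -2.126, 0.001]
wrist_force: [-0.2, -0.5, -0.3]
width: 0.687
grip_force: 49.5
```

Run:
```python
from h import *
to(*bay(-1),.0105,np.pi/2+CY); snap("w7")
p,_=pose()
for r in rects("w7",(50,100,90),(80,255,255),(0,0,640,480),p[2]+.0126,500): print(r)
g=cv2.cvtColor(cv2.imread("pics/w7.png"),cv2.COLOR_BGR2GRAY)
crop("w7","w7c",100,100,540,480,1.3)
```

```text
t 22.0 pos [ 0.5476 -0.2906  0.0475] yaw 1.4872 tilt 0.0015 w 0.687 F [-0.2 -0.5 -0.3]
move [-0.0012  0.0048  0.074 ] roll 0.0001
t 22.05 pos [ 0.5485 -0.2912  0.0486] yaw 1.4872 tilt 0.0007 w 0.685 F [ 0.6  1.  -0.5]
(array([ 0.5472, -0.2903]), np.float64(-0.082), np.float64(0.0575), np.float64(0.0549), array([316., 344.], dtype=float32))
```

View pics/w7c.png

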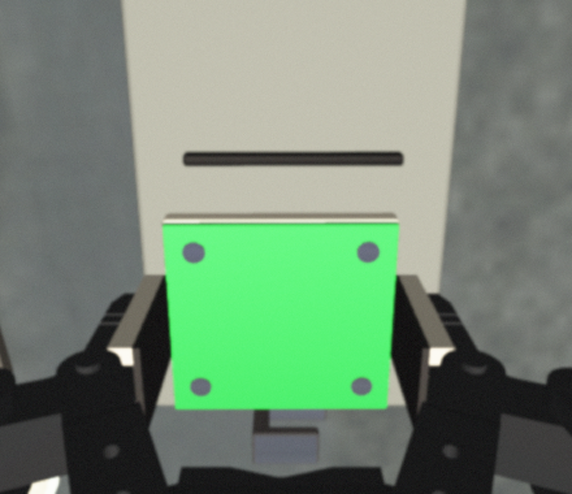

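The crop shows the plate held level and square, with the bay's inner rib at v≈158, u 183–404. I'll check the rib position from this nearer view before lowering.

Run:
```python
from h import *
A=ray("w7",240.8,221.5,.0185);B=ray("w7",410.8,221.5,.0185); m=(A+B)/2; print(A,B,"mid",m,"len",np.linalg.norm(B-A),"yaw",np.arctan2(*(B-A)[::-1]))
print("expected rib", CA+.035*np.array([np.sin(CY),-np.cos(CY)]))
to(*bay(-1),.0105,np.pi/2+CY)
```

```text
[ 0.51919488 -0.25500351] [ 0.58857775 -0.2607443 ] mid [ 0.55388632 -0.25787391] len 0.06961996611780104 yaw -0.08255276519392395
expected rib [ 0.55286346 -0.25647659]
t 22.05 pos [ 0.5485 -0.2912  0.0486] yaw 1.4872 tilt 0.0007 w 0.685 F [ 0.6  1.  -0.5]
move [-0.0001  0.0028  0.0762] roll 0.0001
```

servo_tool:
  targets:
    - {"hand":0,"x":-0.002,"y":0.0035,"z":0.02,"roll":0}
    - {"hand":0,"x":-0.002,"y":0.0035,"z":0.04,"roll":0}
    - {"hand":0,"x":-0.002,"y":0.0035,"z":0.055,"roll":0}
    - {"hand":0,"x":-0.002,"y":0.0035,"z":0.065,"roll":0}
    - {"hand":0,"x":-0.002,"y":0.0035,"z":0.07,"roll":0}
    - {"hand":0,"x":-0.002,"y":0.0035,"z":0.074,"roll":0}
    - {"hand":0,"x":-0.002,"y":0.0035,"z":0.075,"roll":0}
    - {"hand":0,"x":-0.002,"y":0.0035,"z":0.075,"roll":0}

```text
time: 22.72
tool_pos: [0.5496, -0.2925, 0.0105]
tcp_rot: [-2.313, -2.126, 0.0]
wrist_force: [-0.1, 0.4, 0.1]
width: 0.687
grip_force: 49.5
```

Run:
```python
from h import *
pose()
```

```text
t 22.72 pos [ 0.5496 -0.2925  0.0105] yaw 1.4867 tilt 0.0 w 0.687 F [-0.1  0.4  0.1]
```

servo_tool:
  targets:
    - {"hand":-0.69,"x":0,"y":0,"z":0,"roll":0}
    - {"hand":-0.69,"x":0,"y":0,"z":0,"roll":0}
    - {"hand":-0.69,"x":0,"y":0,"z":0,"roll":0}
    - {"hand":-0.69,"x":0,"y":0,"z":0,"roll":0}
    - {"hand":-0.69,"x":0,"y":0,"z":-0.04,"roll":0}
    - {"hand":-0.69,"x":0,"y":0,"z":-0.12,"roll":0}
    - {"hand":-0.69,"x":0,"y":0,"z":-0.2,"roll":0}
    - {"hand":-0.69,"x":0,"y":0,"z":-0.2,"roll":0}
    - {"hand":-0.69,"x":0,"y":0,"z":-0.2,"roll":0}
    - {"hand":-0.69,"x":0,"y":0,"z":-0.2,"roll":0}

```text
time: 23.55
tool_pos: [0.5496, -0.2925, 0.111]
tcp_rot: [2.312, 2.125, 0.0]
wrist_force: [-0.8, 0.4, 0.4]
width: 0.843
grip_force: 0.0
```

```bash
cat >> h.py <<'E'
def bayrep(n,z=.022):
    for r in rects(n,(50,100,90),(80,255,255),(0,0,640,480),z,500):
        d=R.from_euler('z',-CY).apply([*(r[0]-CA),0])[:2]; print("plate",r[:4],"from bay 0 (carrier axes)",d.round(4))
E
python3 - <<'E'
from h import *
to(.6326,.076,.10,np.pi/2-.041); snap("w8"); bayrep("w8")
E
```

```text
t 23.55 pos [ 0.5496 -0.2925  0.111 ] yaw 1.4867 tilt 0.001 w 0.843 F [-0.8  0.4  0.4]
move [0.7484 0.1034 0.0218] roll -0.0137
plate (array([ 0.5488, -0.2926]), np.float64(-0.084), np.float64(0.0568), np.float64(0.0536)) from bay 0 (carrier axes) [-0.001  -0.0713]
```

Plate 1 lies in its bay at (-1, -71) mm from the middle bay. Going for plate 2.

servo_tool:
  targets:
    - {"hand":-0.69,"x":0.75,"y":0.1034,"z":0,"roll":-0.0137}
    - {"hand":-0.69,"x":0.75,"y":0.1034,"z":0,"roll":-0.0137}
    - {"hand":-0.69,"x":0.75,"y":0.1034,"z":0,"roll":-0.0137}
    - {"hand":-0.69,"x":0.75,"y":0.1034,"z":0,"roll":-0.0137}
    - {"hand":-0.69,"x":0.75,"y":0.1034,"z":0,"roll":-0.0137}
    - {"hand":-0.69,"x":0.75,"y":0.1034,"z":0,"roll":-0.0137}
    - {"hand":-0.69,"x":0.75,"y":0.1034,"z":0,"roll":-0.0137}
    - {"hand":-0.69,"x":0.75,"y":0.1034,"z":0,"roll":-0.0137}
    - {"hand":-0.69,"x":0.75,"y":0.1034,"z":0,"roll":-0.0137}
    - {"hand":-0.69,"x":0.75,"y":0.1034,"z":0,"roll":-0.0137}

```text
time: 24.43
tool_pos: [0.632, 0.0835, 0.1083]
tcp_rot: [-2.259, -2.178, -0.0]
wrist_force: [0.3, -0.3, -0.2]
width: 0.846
grip_force: 0.0
```

servo_tool:
  targets:
    - {"hand":-0.69,"x":0,"y":0,"z":0.05,"roll":0}
    - {"hand":-0.69,"x":0,"y":0,"z":0.08,"roll":0}
    - {"hand":-0.69,"x":0,"y":0,"z":0.1,"roll":0}
    - {"hand":-0.69,"x":0,"y":0,"z":0.1,"roll":0}
    - {"hand":-0.69,"x":0,"y":0,"z":0.1,"roll":0}

```text
time: 24.85
tool_pos: [0.631, 0.0763, 0.0587]
tcp_rot: [-2.265, -2.173, 0.005]
wrist_force: [0.8, -0.3, -0.1]
width: 0.841
grip_force: 0.0
```

Run:
```python
from h import *
snap("w9")
rs=rects("w9",(50,100,90),(80,255,255),(0,0,640,480),.043,500)
for r in rs: print(r)
c=min(rs,key=lambda r:abs(r[0][1]-.076))[0]; to(*c,.0315,np.pi/2-.041)
```

```text
(array([0.6329, 0.0758]), np.float64(-0.04), np.float64(0.0584), np.float64(0.0547), array([322., 308.], dtype=float32))
(array([0.6347, 0.144 ]), np.float64(-0.041), np.float64(0.0586), np.float64(0.055), array([320., 132.], dtype=float32))
t 24.9 pos [0.6322 0.0764 0.0601] yaw 1.5291 tilt 0.0011 w 0.846 F [-1.   0.1 -0.6]
move [-0.001   0.0014  0.0571] roll -0.0002
```

servo_tool:
  targets:
    - {"hand":-0.69,"x":-0.001,"y":0.0014,"z":0.02,"roll":0}
    - {"hand":-0.69,"x":-0.001,"y":0.0014,"z":0.04,"roll":0}
    - {"hand":-0.69,"x":-0.001,"y":0.0014,"z":0.052,"roll":0}
    - {"hand":-0.69,"x":-0.001,"y":0.0014,"z":0.0565,"roll":0}
    - {"hand":-0.69,"x":-0.001,"y":0.0014,"z":0.0565,"roll":0}
    - {"hand":-0.69,"x":-0.001,"y":0.0014,"z":0.0565,"roll":0}

```text
time: 25.4
tool_pos: [0.6331, 0.0763, 0.032]
tcp_rot: [-2.266, -2.175, 0.001]
wrist_force: [0.2, -0.2, -0.5]
width: 0.849
grip_force: 0.0
```

servo_tool:
  targets:
    - {"hand":-0.5,"x":0,"y":0,"z":0,"roll":0}
    - {"hand":-0.4,"x":0,"y":0,"z":0,"roll":0}
    - {"hand":-0.2,"x":0,"y":0,"z":0,"roll":0}
    - {"hand":0,"x":0,"y":0,"z":0,"roll":0}
    - {"hand":0,"x":0,"y":0,"z":0,"roll":0}
    - {"hand":0,"x":0,"y":0,"z":0,"roll":0}

```text
time: 25.9
tool_pos: [0.634, 0.0765, 0.0333]
tcp_rot: [2.266, 2.175, 0.002]
wrist_force: [-0.9, -0.2, 5.9]
width: 0.684
grip_force: 48.8
```

servo_tool:
  targets:
    - {"hand":0,"x":0,"y":0,"z":-0.02,"roll":0}
    - {"hand":0,"x":0,"y":0,"z":-0.06,"roll":0}
    - {"hand":0,"x":0,"y":0,"z":-0.12,"roll":0}
    - {"hand":0,"x":0,"y":0,"z":-0.18,"roll":0}
    - {"hand":0,"x":0,"y":0,"z":-0.18,"roll":0}
    - {"hand":0,"x":0,"y":0,"z":-0.18,"roll":0}

```text
time: 26.4
tool_pos: [0.6351, 0.0765, 0.1253]
tcp_rot: [2.264, 2.173, 0.006]
wrist_force: [-1.4, -0.6, -1.5]
width: 0.679
grip_force: 48.4
```

Run:
```python
from h import *
b=bay(0)+[.0007,-.0009]; print(b); to(*b,.12,np.pi/2+CY)
```

```text
[ 0.5565 -0.2225]
t 26.4 pos [0.6351 0.0765 0.1253] yaw 1.5299 tilt 0.0053 w 0.679 F [-1.4 -0.6 -1.5]
move [-0.604  -0.1327  0.0095] roll 0.0137
```

servo_tool:
  targets:
    - {"hand":0,"x":-0.06,"y":-0.013,"z":0,"roll":0.0137}
    - {"hand":0,"x":-0.13,"y":-0.028,"z":0,"roll":0.0137}
    - {"hand":0,"x":-0.2,"y":-0.045,"z":0,"roll":0.0137}
    - {"hand":0,"x":-0.27,"y":-0.06,"z":0,"roll":0.0137}
    - {"hand":0,"x":-0.34,"y":-0.076,"z":0,"roll":0.0137}
    - {"hand":0,"x":-0.41,"y":-0.09,"z":0,"roll":0.0137}
    - {"hand":0,"x":-0.48,"y":-0.107,"z":0,"roll":0.0137}
    - {"hand":0,"x":-0.55,"y":-0.123,"z":0,"roll":0.0137}
    - {"hand":0,"x":-0.604,"y":-0.1327,"z":0,"roll":0.0137}
    - {"hand":0,"x":-0.604,"y":-0.1327,"z":0,"roll":0.0137}

```text
time: 27.23
tool_pos: [0.5519, -0.2269, 0.1204]
tcp_rot: [-2.316, -2.12, 0.005]
wrist_force: [0.5, 0.2, -0.8]
width: 0.683
grip_force: 48.4
```

servo_tool:
  targets:
    - {"hand":0,"x":0,"y":0,"z":0.05,"roll":0}
    - {"hand":0,"x":0,"y":0,"z":0.1,"roll":0}
    - {"hand":0,"x":0,"y":0,"z":0.13,"roll":0}
    - {"hand":0,"x":0,"y":0,"z":0.14,"roll":0}
    - {"hand":0,"x":0,"y":0,"z":0.14,"roll":0}
    - {"hand":0,"x":0,"y":0,"z":0.14,"roll":0}
    - {"hand":0,"x":0,"y":0,"z":0.14,"roll":0}

```text
time: 27.82
tool_pos: [0.5555, -0.2227, 0.0533]
tcp_rot: [2.311, 2.126, 0.001]
wrist_force: [0.6, -0.0, -0.9]
width: 0.68
grip_force: 48.4
```

Run:
```python
from h import *
b=bay(0)+[.0007,-.0009]; to(*b,.0135,np.pi/2+CY)
```

```text
t 27.82 pos [ 0.5555 -0.2227  0.0533] yaw 1.4871 tilt 0.0016 w 0.68 F [ 0.6 -0.  -0.9]
move [0.0006 0.0019 0.0795] roll 0.0001
```

servo_tool:
  targets:
    - {"hand":0,"x":0,"y":0.0015,"z":0.02,"roll":0}
    - {"hand":0,"x":0,"y":0.0015,"z":0.04,"roll":0}
    - {"hand":0,"x":0,"y":0.0015,"z":0.055,"roll":0}
    - {"hand":0,"x":0,"y":0.0015,"z":0.068,"roll":0}
    - {"hand":0,"x":0,"y":0.0015,"z":0.075,"roll":0}
    - {"hand":0,"x":0,"y":0.0015,"z":0.079,"roll":0}
    - {"hand":0,"x":0,"y":0.0015,"z":0.079,"roll":0}
    - {"hand":0,"x":0,"y":0.0015,"z":0.079,"roll":0}

```text
time: 28.48
tool_pos: [0.5554, -0.2228, 0.0127]
tcp_rot: [2.313, 2.126, 0.0]
wrist_force: [-0.3, 0.2, -0.9]
width: 0.679
grip_force: 48.4
```

Run:
```python
from h import *
pose()
```

```text
t 28.48 pos [ 0.5554 -0.2228  0.0127] yaw 1.4867 tilt 0.0002 w 0.679 F [-0.3  0.2 -0.9]
```

servo_tool:
  targets:
    - {"hand":0,"x":0,"y":0,"z":0.002,"roll":0}
    - {"hand":0,"x":0,"y":0,"z":0.003,"roll":0}
    - {"hand":0,"x":0,"y":0,"z":0.003,"roll":0}

```text
time: 28.73
tool_pos: [0.5557, -0.2229, 0.0123]
tcp_rot: [2.313, 2.126, 0.0]
wrist_force: [-2.5, 0.0, 5.7]
width: 0.683
grip_force: 49.1
```

servo_tool:
  targets:
    - {"hand":-0.69,"x":0,"y":0,"z":0,"roll":0}
    - {"hand":-0.69,"x":0,"y":0,"z":0,"roll":0}
    - {"hand":-0.69,"x":0,"y":0,"z":0,"roll":0}
    - {"hand":-0.69,"x":0,"y":0,"z":0,"roll":0}
    - {"hand":-0.69,"x":0,"y":0,"z":-0.04,"roll":0}
    - {"hand":-0.69,"x":0,"y":0,"z":-0.12,"roll":0}
    - {"hand":-0.69,"x":0,"y":0,"z":-0.2,"roll":0}
    - {"hand":-0.69,"x":0,"y":0,"z":-0.2,"roll":0}
    - {"hand":-0.69,"x":0,"y":0,"z":-0.2,"roll":0}
    - {"hand":-0.69,"x":0,"y":0,"z":-0.2,"roll":0}

```text
time: 29.57
tool_pos: [0.5553, -0.2227, 0.1114]
tcp_rot: [2.312, 2.126, 0.0]
wrist_force: [0.3, 0.0, -0.7]
width: 0.847
grip_force: 0.0
```

Run:
```python
from h import *
to(.6350,.1443,.10,np.pi/2-.041); snap("w10"); bayrep("w10")
```

```text
t 29.57 pos [ 0.5553 -0.2227  0.1114] yaw 1.4868 tilt 0.0005 w 0.847 F [ 0.3  0.  -0.7]
move [0.7449 0.0973 0.0227] roll -0.0137
plate (array([ 0.5488, -0.2925]), np.float64(-0.084), np.float64(0.0578), np.float64(0.0549)) from bay 0 (carrier axes) [-0.001  -0.0712]
plate (array([ 0.5549, -0.2232]), np.float64(-0.083), np.float64(0.058), np.float64(0.0543)) from bay 0 (carrier axes) [-0.0008 -0.0017]
```

Plate 2 is in the middle bay, about 1.7 mm off centre. Going for plate 3.

servo_tool:
  targets:
    - {"hand":-0.69,"x":0.745,"y":0.0973,"z":0,"roll":-0.0137}
    - {"hand":-0.69,"x":0.745,"y":0.0973,"z":0,"roll":-0.0137}
    - {"hand":-0.69,"x":0.745,"y":0.0973,"z":0,"roll":-0.0137}
    - {"hand":-0.69,"x":0.745,"y":0.0973,"z":0,"roll":-0.0137}
    - {"hand":-0.69,"x":0.745,"y":0.0973,"z":0,"roll":-0.0137}
    - {"hand":-0.69,"x":0.745,"y":0.0973,"z":0,"roll":-0.0137}
    - {"hand":-0.69,"x":0.745,"y":0.0973,"z":0,"roll":-0.0137}
    - {"hand":-0.69,"x":0.745,"y":0.0973,"z":0,"roll":-0.0137}
    - {"hand":-0.69,"x":0.745,"y":0.0973,"z":0,"roll":-0.0137}
    - {"hand":-0.69,"x":0.745,"y":0.0973,"z":0,"roll":-0.0137}

```text
time: 30.45
tool_pos: [0.6346, 0.1514, 0.109]
tcp_rot: [-2.259, -2.179, -0.001]
wrist_force: [0.2, -1.1, 0.0]
width: 0.847
grip_force: 0.0
```

servo_tool:
  targets:
    - {"hand":-0.69,"x":0,"y":0,"z":0.05,"roll":0}
    - {"hand":-0.69,"x":0,"y":0,"z":0.08,"roll":0}
    - {"hand":-0.69,"x":0,"y":0,"z":0.1,"roll":0}
    - {"hand":-0.69,"x":0,"y":0,"z":0.1,"roll":0}
    - {"hand":-0.69,"x":0,"y":0,"z":0.1,"roll":0}

```text
time: 30.87
tool_pos: [0.6335, 0.1438, 0.0593]
tcp_rot: [-2.265, -2.174, 0.005]
wrist_force: [0.4, 0.1, 0.4]
width: 0.846
grip_force: 0.0
```

Run:
```python
from h import *
snap("w11")
rs=rects("w11",(50,100,90),(80,255,255),(0,0,640,480),.043,500)
for r in rs: print(r)
c=min(rs,key=lambda r:abs(r[0][1]-.144))[0]; to(*c,.0315,np.pi/2-.041)
```

```text
(array([0.6347, 0.1444]), np.float64(-0.039), np.float64(0.0585), np.float64(0.0547), array([320., 304.], dtype=float32))
t 30.92 pos [0.6347 0.1439 0.0607] yaw 1.5293 tilt 0.0012 w 0.845 F [-0.1  0.7  0. ]
move [ 0.001  -0.      0.0585] roll -0.0002
```

servo_tool:
  targets:
    - {"hand":-0.69,"x":0.001,"y":0,"z":0.02,"roll":0}
    - {"hand":-0.69,"x":0.001,"y":0,"z":0.04,"roll":0}
    - {"hand":-0.69,"x":0.001,"y":0,"z":0.052,"roll":0}
    - {"hand":-0.69,"x":0.001,"y":0,"z":0.057,"roll":0}
    - {"hand":-0.69,"x":0.001,"y":0,"z":0.057,"roll":0}
    - {"hand":-0.69,"x":0.001,"y":0,"z":0.057,"roll":0}

```text
time: 31.42
tool_pos: [0.6349, 0.1448, 0.0325]
tcp_rot: [-2.266, -2.175, 0.001]
wrist_force: [-0.9, -0.7, 0.4]
width: 0.84
grip_force: 0.0
```

servo_tool:
  targets:
    - {"hand":-0.5,"x":0,"y":0,"z":0,"roll":0}
    - {"hand":-0.4,"x":0,"y":0,"z":0,"roll":0}
    - {"hand":-0.2,"x":0,"y":0,"z":0,"roll":0}
    - {"hand":0,"x":0,"y":0,"z":0,"roll":0}
    - {"hand":0,"x":0,"y":0,"z":0,"roll":0}
    - {"hand":0,"x":0,"y":0,"z":0,"roll":0}

```text
time: 31.92
tool_pos: [0.6358, 0.1451, 0.0338]
tcp_rot: [2.266, 2.175, 0.002]
wrist_force: [0.2, -0.0, 5.6]
width: 0.681
grip_force: 48.8
```

servo_tool:
  targets:
    - {"hand":0,"x":0,"y":0,"z":-0.02,"roll":0}
    - {"hand":0,"x":0,"y":0,"z":-0.06,"roll":0}
    - {"hand":0,"x":0,"y":0,"z":-0.12,"roll":0}
    - {"hand":0,"x":0,"y":0,"z":-0.18,"roll":0}
    - {"hand":0,"x":0,"y":0,"z":-0.18,"roll":0}
    - {"hand":0,"x":0,"y":0,"z":-0.18,"roll":0}

```text
time: 32.42
tool_pos: [0.6369, 0.1452, 0.1258]
tcp_rot: [2.264, 2.173, 0.007]
wrist_force: [-1.6, -0.1, -1.5]
width: 0.684
grip_force: 48.4
```

Run:
```python
from h import *
b=bay(1)+[.0007,-.0009]; print(b); to(*b,.12,np.pi/2+CY)
```

```text
[ 0.56237309 -0.15274681]
t 32.42 pos [0.6369 0.1452 0.1258] yaw 1.5298 tilt 0.0052 w 0.684 F [-1.6 -0.1 -1.5]
move [-0.6016 -0.1246  0.0103] roll 0.0137
```

servo_tool:
  targets:
    - {"hand":0,"x":-0.06,"y":-0.013,"z":0,"roll":0.0137}
    - {"hand":0,"x":-0.13,"y":-0.028,"z":0,"roll":0.0137}
    - {"hand":0,"x":-0.2,"y":-0.042,"z":0,"roll":0.0137}
    - {"hand":0,"x":-0.27,"y":-0.056,"z":0,"roll":0.0137}
    - {"hand":0,"x":-0.34,"y":-0.07,"z":0,"roll":0.0137}
    - {"hand":0,"x":-0.41,"y":-0.085,"z":0,"roll":0.0137}
    - {"hand":0,"x":-0.48,"y":-0.1,"z":0,"roll":0.0137}
    - {"hand":0,"x":-0.55,"y":-0.114,"z":0,"roll":0.0137}
    - {"hand":0,"x":-0.602,"y":-0.1246,"z":0,"roll":0.0137}
    - {"hand":0,"x":-0.602,"y":-0.1246,"z":0,"roll":0.0137}

```text
time: 33.25
tool_pos: [0.5577, -0.1574, 0.1209]
tcp_rot: [-2.316, -2.12, 0.006]
wrist_force: [-0.1, 0.1, -0.9]
width: 0.683
grip_force: 48.4
```

servo_tool:
  targets:
    - {"hand":0,"x":0,"y":0,"z":0,"roll":0}
    - {"hand":0,"x":0,"y":0,"z":0,"roll":0}
    - {"hand":0,"x":0,"y":0,"z":0.05,"roll":0}
    - {"hand":0,"x":0,"y":0,"z":0.08,"roll":0}
    - {"hand":0,"x":0,"y":0,"z":0.1,"roll":0}
    - {"hand":0,"x":0,"y":0,"z":0.1,"roll":0}
    - {"hand":0,"x":0,"y":0,"z":0.1,"roll":0}

```text
time: 33.83
tool_pos: [0.56, -0.1521, 0.0719]
tcp_rot: [-2.31, -2.126, 0.001]
wrist_force: [-0.5, 0.5, -0.5]
width: 0.684
grip_force: 48.4
```

Run:
```python
from h import *
b=bay(1)+[.0007,-.0009]; to(*b,.0135,np.pi/2+CY); snap("w12")
im=cv2.imread("pics/w12.png"); m=cv2.inRange(cv2.cvtColor(im,cv2.COLOR_BGR2HSV),np.array((0,170,90)),np.array((8,255,255)))
k=cv2.connectedComponentsWithStats(m); print([(k[3][i].round(0).tolist(),k[2][i].tolist()) for i in range(1,k[0]) if k[2][i,4]>100])
```

```text
t 33.83 pos [ 0.56   -0.1521  0.0719] yaw 1.4881 tilt 0.0021 w 0.684 F [-0.5  0.5 -0.5]
move [-0.001   0.005   0.1168] roll 0.0004
[([562.0, 202.0], [524, 176, 75, 54, 2783]), ([129.0, 374.0], [115, 354, 30, 40, 786]), ([39.0, 389.0], [23, 367, 33, 49, 987]), ([135.0, 474.0], [125, 467, 20, 13, 203])]
```

servo_tool:
  targets:
    - {"hand":0,"x":0,"y":0.003,"z":0.03,"roll":0}
    - {"hand":0,"x":0,"y":0.003,"z":0.06,"roll":0}
    - {"hand":0,"x":0,"y":0.003,"z":0.08,"roll":0}
    - {"hand":0,"x":0,"y":0.003,"z":0.095,"roll":0}
    - {"hand":0,"x":0,"y":0.003,"z":0.108,"roll":0}
    - {"hand":0,"x":0,"y":0.003,"z":0.114,"roll":0}
    - {"hand":0,"x":0,"y":0.003,"z":0.114,"roll":0}
    - {"hand":0,"x":0,"y":0.003,"z":0.114,"roll":0}

```text
time: 34.55
tool_pos: [0.5623, -0.1535, 0.0161]
tcp_rot: [2.313, 2.126, 0.0]
wrist_force: [-0.2, -0.5, -1.0]
width: 0.683
grip_force: 48.4
```

Run:
```python
from h import *
b=bay(1)+[.0007,-.0009]; to(*b,.0125,np.pi/2+CY)
```

```text
t 34.55 pos [ 0.5623 -0.1535  0.0161] yaw 1.4868 tilt 0.0004 w 0.683 F [-0.2 -0.5 -1. ]
move [0.0016 0.0001 0.0071] roll -0.0
```

servo_tool:
  targets:
    - {"hand":0,"x":0.001,"y":0,"z":0.003,"roll":0}
    - {"hand":0,"x":0.001,"y":0,"z":0.006,"roll":0}
    - {"hand":0,"x":0.001,"y":0,"z":0.007,"roll":0}
    - {"hand":0,"x":0.001,"y":0,"z":0.007,"roll":0}

```text
time: 34.88
tool_pos: [0.5625, -0.1531, 0.0129]
tcp_rot: [2.312, 2.126, 0.001]
wrist_force: [-0.7, 0.2, 1.7]
width: 0.68
grip_force: 48.7
```

servo_tool:
  targets:
    - {"hand":-0.69,"x":0,"y":0,"z":0,"roll":0}
    - {"hand":-0.69,"x":0,"y":0,"z":0,"roll":0}
    - {"hand":-0.69,"x":0,"y":0,"z":0,"roll":0}
    - {"hand":-0.69,"x":0,"y":0,"z":0,"roll":0}
    - {"hand":-0.69,"x":0,"y":0,"z":-0.04,"roll":0}
    - {"hand":-0.69,"x":0,"y":0,"z":-0.12,"roll":0}
    - {"hand":-0.69,"x":0,"y":0,"z":-0.22,"roll":0}
    - {"hand":-0.69,"x":0,"y":0,"z":-0.22,"roll":0}
    - {"hand":-0.69,"x":0,"y":0,"z":-0.22,"roll":0}
    - {"hand":-0.69,"x":0,"y":0,"z":-0.22,"roll":0}

```text
time: 35.72
tool_pos: [0.5625, -0.1531, 0.1231]
tcp_rot: [2.312, 2.125, 0.001]
wrist_force: [-0.5, -0.1, -0.3]
width: 0.845
grip_force: 0.0
```

Run:
```python
from h import *
pose(); snap("w13"); bayrep("w13")
a=read_camera("scene"); b=read_camera("side")
# red knob blobs
P={}
for n,im in(("scene",a),("side",b)):
    m=cv2.inRange(cv2.cvtColor(im[:,:,::-1].copy(),cv2.COLOR_BGR2HSV),np.array((0,170,90)),np.array((6,255,255)))
    k=cv2.connectedComponentsWithStats(m); print(n,[(k[3][i].round(1).tolist(),k[2][i].tolist()) for i in range(1,k[0]) if k[2][i,4]>15])
```

```text
t 35.72 pos [ 0.5625 -0.1531  0.1231] yaw 1.4867 tilt 0.0019 w 0.845 F [-0.5 -0.1 -0.3]
plate (array([ 0.5488, -0.2909]), np.float64(-0.085), np.float64(0.0576), np.float64(0.053)) from bay 0 (carrier axes) [-0.0012 -0.0696]
plate (array([ 0.5549, -0.2236]), np.float64(-0.084), np.float64(0.0578), np.float64(0.0554)) from bay 0 (carrier axes) [-0.0007 -0.0021]
plate (array([ 0.5614, -0.1537]), np.float64(-0.084), np.float64(0.0567), np.float64(0.0541)) from bay 0 (carrier axes) [-0.0001  0.0681]
scene [([116.2, 200.9], [105, 196, 22, 10, 83]), ([366.7, 221.6], [365, 217, 5, 11, 39]), ([368.8, 315.3], [353, 305, 31, 23, 101]), ([361.9, 329.0], [341, 322, 43, 12, 139]), ([435.0, 394.5], [433, 391, 5, 8, 30]), ([473.5, 400.7], [471, 398, 6, 6, 29])]
side [([360.5, 228.5], [358, 221, 7, 16, 42]), ([371.7, 227.7], [366, 221, 11, 15, 48]), ([294.8, 233.3], [293, 229, 5, 10, 39]), ([395.4, 425.3], [387, 403, 18, 43, 350])]
```

All three plates lie in their bays (within about 2 mm of centre), the bar still open at about 1.49. Now to the knob: straddle it and follow its arc about the hinge.

servo_tool:
  targets:
    - {"hand":0.25,"x":0.0915,"y":0.178,"z":0,"roll":-0.38}
    - {"hand":0.25,"x":0.0915,"y":0.178,"z":0,"roll":-0.38}
    - {"hand":0.25,"x":0.0915,"y":0.178,"z":0,"roll":-0.38}
    - {"hand":0.25,"x":0.0915,"y":0.178,"z":0,"roll":-0.38}
    - {"hand":0.25,"x":0.0915,"y":0.178,"z":0,"roll":-0.38}
    - {"hand":0.25,"x":0.0915,"y":0.178,"z":0,"roll":-0.38}
    - {"hand":0.25,"x":0.0915,"y":0.178,"z":0,"roll":-0.38}
    - {"hand":0.25,"x":0.0915,"y":0.178,"z":0,"roll":-0.38}
    - {"hand":0.25,"x":0.0915,"y":0.178,"z":0,"roll":-0.38}
    - {"hand":0.25,"x":0.0915,"y":0.178,"z":0,"roll":-0.38}

```text
time: 36.7
tool_pos: [0.653, -0.1145, 0.1194]
tcp_rot: [-0.708, -3.056, 0.0]
wrist_force: [1.0, 0.1, -0.2]
width: 0.379
grip_force: 0.0
```

servo_tool:
  targets:
    - {"hand":0.25,"x":0,"y":0,"z":0,"roll":-0.0937}
    - {"hand":0.25,"x":0,"y":0,"z":0,"roll":-0.0937}
    - {"hand":0.25,"x":0,"y":0,"z":0,"roll":-0.0937}
    - {"hand":0.25,"x":0,"y":0,"z":0,"roll":-0.0937}
    - {"hand":0.25,"x":0,"y":0,"z":0,"roll":-0.0937}

```text
time: 37.12
tool_pos: [0.6534, -0.1146, 0.1201]
tcp_rot: [-0.264, -3.127, -0.001]
wrist_force: [-0.2, 0.9, -0.3]
width: 0.376
grip_force: 0.0
```

```bash
cat >> h.py <<'E'
def knob(n):
    "largest red blob in the wrist picture; position for its mean height and its extent"
    im=cv2.imread(f"pics/{n}.png"); m=cv2.inRange(cv2.cvtColor(im,cv2.COLOR_BGR2HSV),np.array((0,150,70)),np.array((8,255,255)))
    k=cv2.connectedComponentsWithStats(m); i=1+k[2][1:,4].argmax(); print("red",k[2][i].tolist(),k[3][i].round(1)); return k,i
E
python3 - <<'E'
from h import *
to(.655,-.115,.045,2.975); snap("w14"); k,i=knob("w14")
x,y,w,h,_=k[2][i]; print([ray("w14",x+w/2,v,z).round(4).tolist() for v,z in((y,.036),(y+h-1,.066))], ray("w14",*k[3][i],.053))
E
```

```text
t 37.12 pos [ 0.6534 -0.1146  0.1201] yaw 2.9733 tilt 0.0034 w 0.376 F [-0.2  0.9 -0.3]
move [-0.0039 -0.0003  0.1503] roll -0.0005
red [297, 248, 32, 43, 1109] [312.9 269.9]
[[0.6493, -0.1149], [0.6612, -0.1167]] [ 0.65563906 -0.11591024]
```

servo_tool:
  targets:
    - {"hand":0.25,"x":-0.0048,"y":-0.002,"z":0,"roll":0}
    - {"hand":0.25,"x":-0.0048,"y":-0.002,"z":0.04,"roll":0}
    - {"hand":0.25,"x":-0.0048,"y":-0.002,"z":0.08,"roll":0}
    - {"hand":0.25,"x":-0.0048,"y":-0.002,"z":0.12,"roll":0}
    - {"hand":0.25,"x":-0.0048,"y":-0.002,"z":0.148,"roll":0}
    - {"hand":0.25,"x":-0.0048,"y":-0.002,"z":0.148,"roll":0}
    - {"hand":0.25,"x":-0.0048,"y":-0.002,"z":0.148,"roll":0}

```text
time: 37.75
tool_pos: [0.6559, -0.1161, 0.0471]
tcp_rot: [-0.262, -3.128, -0.0]
wrist_force: [0.1, 0.5, 0.6]
width: 0.374
grip_force: 0.0
```

servo_tool:
  targets:
    - {"hand":0.5,"x":0,"y":0,"z":0,"roll":0}
    - {"hand":0.5,"x":0,"y":0,"z":0,"roll":0}
    - {"hand":0.5,"x":0,"y":0,"z":0,"roll":0}
    - {"hand":0.5,"x":0,"y":0,"z":0,"roll":0}
  grip_force: 20

```text
time: 38.08
tool_pos: [0.6577, -0.1164, 0.0497]
tcp_rot: [0.261, 3.128, -0.0]
wrist_force: [0.1, -0.0, 0.4]
width: 0.252
grip_force: 0.0
```

Run:
```python
from h import *
p,_=pose(); h=CA+.122*np.array([-np.sin(CY),np.cos(CY)]); print("hinge",h,"dist",np.linalg.norm(p[:2]-h),"angle",np.arctan2(*(p[:2]-h)[::-1])); snap("w15"); knob("w15")
```

```text
t 38.08 pos [ 0.6577 -0.1164  0.0497] yaw 2.9749 tilt 0.0023 w 0.252 F [ 0.1 -0.   0.4]
hinge [ 0.56603595 -0.10003016] dist 0.09313871008988382 angle -0.17683104378493975
red [292, 292, 47, 72, 2738] [314.8 328.7]
```

The knob is straddled, at radius 93 mm about the hinge (90 expected). Swinging the bar home along the arc.

servo_tool:
  targets:
    - {"hand":0.5,"x":0.0006,"y":-0.0141,"z":0,"roll":0.025}
    - {"hand":0.5,"x":0.0022,"y":-0.0282,"z":0,"roll":0.05}
    - {"hand":0.5,"x":0.005,"y":-0.042,"z":0,"roll":0.075}
    - {"hand":0.5,"x":0.0088,"y":-0.0556,"z":0,"roll":0.1}
    - {"hand":0.5,"x":0.0137,"y":-0.0689,"z":0,"roll":0.125}
    - {"hand":0.5,"x":0.0196,"y":-0.0817,"z":0,"roll":0.15}
    - {"hand":0.5,"x":0.0265,"y":-0.094,"z":0,"roll":0.175}
    - {"hand":0.5,"x":0.0344,"y":-0.1058,"z":0,"roll":0.2}
    - {"hand":0.5,"x":0.0431,"y":-0.1169,"z":0,"roll":0.225}
    - {"hand":0.5,"x":0.0527,"y":-0.1273,"z":0,"roll":0.25}

```text
time: 38.97
tool_pos: [0.6209, -0.1751, 0.0491]
tcp_rot: [1.444, 2.788, 0.001]
wrist_force: [0.9, 0.0, 0.8]
width: 0.251
grip_force: 0.4
```

Run:
```python
from h import *
p,_=pose(); h=CA+.122*np.array([-np.sin(CY),np.cos(CY)]); print("dist",np.linalg.norm(p[:2]-h),"angle",np.arctan2(*(p[:2]-h)[::-1]), "closed", CY-np.pi/2); snap("w16"); knob("w16")
```

```text
t 38.97 pos [ 0.6209 -0.1751  0.0491] yaw 2.1855 tilt 0.0021 w 0.251 F [0.9 0.  0.8]
dist 0.09294915083478081 angle -0.9399453566228788 closed -1.6547963267948966
red [301, 295, 48, 74, 2831] [323.7 332.8]
```

servo_tool:
  targets:
    - {"hand":0.5,"x":0.0006,"y":-0.0141,"z":0,"roll":0.025}
    - {"hand":0.5,"x":0.0022,"y":-0.0282,"z":0,"roll":0.05}
    - {"hand":0.5,"x":0.005,"y":-0.042,"z":0,"roll":0.075}
    - {"hand":0.5,"x":0.0088,"y":-0.0556,"z":0,"roll":0.1}
    - {"hand":0.5,"x":0.0137,"y":-0.0689,"z":0,"roll":0.125}
    - {"hand":0.5,"x":0.0196,"y":-0.0817,"z":0,"roll":0.15}
    - {"hand":0.5,"x":0.0265,"y":-0.094,"z":0,"roll":0.175}
    - {"hand":0.5,"x":0.0344,"y":-0.1058,"z":0,"roll":0.2}
    - {"hand":0.5,"x":0.041,"y":-0.1145,"z":0,"roll":0.22}
    - {"hand":0.5,"x":0.0455,"y":-0.12,"z":0,"roll":0.225}

```text
time: 39.85
tool_pos: [0.5581, -0.191, 0.0488]
tcp_rot: [2.317, 2.12, 0.001]
wrist_force: [-0.3, -0.6, 0.1]
width: 0.249
grip_force: 0.3
```

Run:
```python
from h import *
p,_=pose(); h=CA+.122*np.array([-np.sin(CY),np.cos(CY)]); print("dist",np.linalg.norm(p[:2]-h),"angle",np.arctan2(*(p[:2]-h)[::-1]), "closed", CY-np.pi/2); snap("w17"); knob("w17")
```

```text
t 39.85 pos [ 0.5581 -0.191   0.0488] yaw 1.482 tilt 0.001 w 0.249 F [-0.3 -0.6  0.1]
dist 0.09130680091472813 angle -1.6573801671960025 closed -1.6547963267948966
red [302, 300, 47, 73, 2735] [323.9 337.2]
```

servo_tool:
  targets:
    - {"hand":0.5,"x":0,"y":-0.003,"z":0,"roll":0}
    - {"hand":0.5,"x":0,"y":-0.006,"z":0,"roll":0}
    - {"hand":0.5,"x":0,"y":-0.009,"z":0,"roll":0}
    - {"hand":0.5,"x":0,"y":-0.009,"z":0,"roll":0}
    - {"hand":0.5,"x":0,"y":-0.009,"z":0,"roll":0}

```text
time: 40.32
tool_pos: [0.5566, -0.1907, 0.0487]
tcp_rot: [2.312, 2.12, 0.006]
wrist_force: [10.1, 0.5, -4.7]
width: 0.249
grip_force: 3.8
```

Run:
```python
from h import *
p,_=pose(); h=CA+.122*np.array([-np.sin(CY),np.cos(CY)]); print("dist",np.linalg.norm(p[:2]-h),"angle",np.arctan2(*(p[:2]-h)[::-1]), "closed", CY-np.pi/2); snap("w18"); knob("w18")
```

```text
t 40.32 pos [ 0.5566 -0.1907  0.0487] yaw 1.4839 tilt 0.0059 w 0.249 F [10.1  0.5 -4.7]
dist 0.09120113783168012 angle -1.6744562287879154 closed -1.6547963267948966
red [303, 300, 47, 74, 2749] [324.6 337.7]
```

Contact at the hard stop: 10 N, with the bar angle matching closed. Releasing and lifting away to check everything.

servo_tool:
  targets:
    - {"hand":0.2,"x":0,"y":0.004,"z":0,"roll":0}
    - {"hand":0.2,"x":0,"y":0.004,"z":0,"roll":0}
    - {"hand":0.2,"x":0,"y":0.004,"z":0,"roll":0}
    - {"hand":0.2,"x":0,"y":0.004,"z":0,"roll":0}
    - {"hand":0.2,"x":0,"y":0.004,"z":-0.04,"roll":0}
    - {"hand":0.2,"x":0,"y":0.004,"z":-0.1,"roll":0}
    - {"hand":0.2,"x":0,"y":0.004,"z":-0.2,"roll":0}
    - {"hand":0.2,"x":0,"y":0.004,"z":-0.3,"roll":0}
    - {"hand":0.2,"x":0,"y":0.004,"z":-0.4,"roll":0}
    - {"hand":0.2,"x":0,"y":0.004,"z":-0.45,"roll":0}

```text
time: 41.2
tool_pos: [0.5548, -0.1904, 0.2668]
tcp_rot: [-2.316, -2.121, 0.001]
wrist_force: [0.6, -0.0, -0.1]
width: 0.4
grip_force: 0.0
```

Run:
```python
from h import *
to(.45,-.08,.30,np.pi)
```

```text
t 41.2 pos [ 0.5548 -0.1904  0.2668] yaw 1.4829 tilt 0.0008 w 0.4 F [ 0.6 -0.  -0.1]
move [ 0.2016 -0.2283 -0.0663] roll -0.528
```

servo_tool:
  targets:
    - {"hand":0.2,"x":0.2016,"y":-0.228,"z":-0.066,"roll":-0.38}
    - {"hand":0.2,"x":0.2016,"y":-0.228,"z":-0.066,"roll":-0.38}
    - {"hand":0.2,"x":0.2016,"y":-0.228,"z":-0.066,"roll":-0.38}
    - {"hand":0.2,"x":0.2016,"y":-0.228,"z":-0.066,"roll":-0.38}
    - {"hand":0.2,"x":0.2016,"y":-0.228,"z":-0.066,"roll":-0.38}
    - {"hand":0.2,"x":0.2016,"y":-0.228,"z":-0.066,"roll":-0.38}
    - {"hand":0.2,"x":0.2016,"y":-0.228,"z":-0.066,"roll":-0.38}
    - {"hand":0.2,"x":0.2016,"y":-0.228,"z":-0.066,"roll":-0.38}
    - {"hand":0.2,"x":0.2016,"y":-0.228,"z":-0.066,"roll":-0.38}
    - {"hand":0.2,"x":0.2016,"y":-0.228,"z":-0.066,"roll":-0.38}

```text
time: 42.03
tool_pos: [0.4505, -0.0801, 0.2979]
tcp_rot: [-0.715, -3.059, 0.0]
wrist_force: [-0.3, 0.5, -0.1]
width: 0.404
grip_force: 0.0
```

servo_tool:
  targets:
    - {"hand":0.2,"x":0,"y":0,"z":0,"roll":-0.148}
    - {"hand":0.2,"x":0,"y":0,"z":0,"roll":-0.148}
    - {"hand":0.2,"x":0,"y":0,"z":0,"roll":-0.148}
    - {"hand":0.2,"x":0,"y":0,"z":0,"roll":-0.148}
    - {"hand":0.2,"x":0,"y":0,"z":0,"roll":-0.148}
    - {"hand":0.2,"x":0,"y":0,"z":0,"roll":-0.148}
    - {"hand":0.2,"x":0,"y":0,"z":0,"roll":-0.148}

```text
time: 42.62
tool_pos: [0.4507, -0.0802, 0.2979]
tcp_rot: [-0.004, -3.141, -0.0]
wrist_force: [0.8, 0.6, -0.4]
width: 0.397
grip_force: 0.0
```

Run:
```python
from h import *
pose(); snap("w19")
print("blade"); [print(r) for r in rects("w19",(0,0,140),(180,60,255),(0,0,640,260),.005,400)]
print("handle"); [print(r) for r in rects("w19",(9,150,120),(25,255,255),(0,0,640,300),.097,100)]
print("mat"); [print(r) for r in rects("w19",(0,0,0),(180,255,45),(200,50,560,300),.002,3000)]
print("green"); [print(r) for r in rects("w19",(50,100,70),(80,255,255),(0,0,640,480),.022,100)]
k,i=knob("w19"); print(ray("w19",*k[3][i],.053))
# bar: bright neutral pixels over carrier
print("bar"); [print(r) for r in rects("w19",(0,0,175),(180,50,255),(0,200,330,480),.036,200)]
```

```text
t 42.62 pos [ 0.4507 -0.0802  0.2979] yaw 3.1391 tilt 0.0002 w 0.397 F [ 0.8  0.6 -0.4]
blade
(array([ 0.5131, -0.2208]), np.float64(-0.005), np.float64(0.03), np.float64(0.27), array([182., 246.], dtype=float32))
(array([0.4213, 0.2324]), np.float64(0.07), np.float64(0.055), np.float64(0.0111), array([629., 156.], dtype=float32))
(array([ 0.4214, -0.3738]), np.float64(-0.194), np.float64(0.0589), np.float64(0.0369), array([ 19., 158.], dtype=float32))
(array([0.3963, 0.0144]), np.float64(0.244), np.float64(0.078), np.float64(0.0407), array([412., 130.], dtype=float32))
(array([ 0.3549, -0.2542]), np.float64(-0.005), np.float64(0.0102), np.float64(0.122), array([131.,  87.], dtype=float32))
handle
(array([0.3799, 0.0027]), np.float64(0.208), np.float64(0.0266), np.float64(0.0303), array([423., 116.], dtype=float32))
mat
(array([0.4255, 0.0039]), np.float64(0.193), np.float64(0.1264), np.float64(0.0932), array([399., 158.], dtype=float32))
green
(array([ 0.5834, -0.1678]), np.float64(-0.133), np.float64(0.0161), np.float64(0.0289), array([233., 313.], dtype=float32))
(array([ 0.5768, 
[... 345 characters left out ...]
float32))
(array([ 0.5392, -0.2219]), np.float64(-0.184), np.float64(0.0269), np.float64(0.0559), array([179., 274.], dtype=float32))
(array([ 0.5334, -0.2912]), np.float64(-0.231), np.float64(0.0274), np.float64(0.0565), array([111., 269.], dtype=float32))
red [97, 127, 95, 39, 1165] [143.9 143. ]
[ 0.40315452 -0.22953017]
bar
(array([ 0.5779, -0.1397]), np.float64(-0.113), np.float64(0.0471), np.float64(0.0964), array([258., 314.], dtype=float32))
(array([ 0.568 , -0.2579]), np.float64(-0.247), np.float64(0.0448), np.float64(0.1749), array([142., 305.], dtype=float32))
(array([ 0.5223, -0.2125]), np.float64(-0.25), np.float64(0.0463), np.float64(0.2488), array([181., 264.], dtype=float32))
```

The lifter has been knocked: its blade centre is now about 31 mm from the mat's centre, close to the limit. The plates look right under the bar. I'll measure the lifter precisely and set it back.

Run:
```python
from h import *
hsv=cv2.cvtColor(cv2.imread("pics/w19.png"),cv2.COLOR_BGR2HSV); b=(360,60,470,200)
def hull(lo,hi,off=b):
    m=cv2.inRange(hsv[off[1]:off[3],off[0]:off[2]],np.array(lo),np.array(hi)); m=cv2.morphologyEx(m,cv2.MORPH_OPEN,np.ones((3,3)))
    c=max(cv2.findContours(m,cv2.RETR_EXTERNAL,cv2.CHAIN_APPROX_NONE)[0],key=cv2.contourArea); return cv2.convexHull(c)[:,0]+[off[0],off[1]]
H=hull((0,0,140),(180,60,255)); q=cv2.approxPolyDP(H.reshape(-1,1,2).astype(np.int32),5,True)[:,0]; print("blade corners",q.tolist(),[ray("w19",*p,.005).round(4).tolist() for p in q])
O=hull((5,150,60),(25,255,255)); print("orange",O.min(0),O.max(0),cv2.approxPolyDP(O.reshape(-1,1,2).astype(np.int32),3,True)[:,0].tolist())
T=hull((14,150,170),(30,255,255)); print("top?",T.min(0),T.max(0),ray("w19",*(T.mean(0)),.097))
```

```text
blade corners [[425, 87], [436, 165], [397, 173], [385, 97]] [[0.3557, 0.0244], [0.429, 0.0409], [0.4369, 0.0023], [0.3646, -0.0131]]
orange [401  96] [445 133] [[442, 99], [443, 131], [405, 127], [401, 107], [404, 101], [433, 96]]
top? [422  98] [443 132] [0.37953812 0.00923541]
```

servo_tool:
  targets:
    - {"hand":-1,"x":0.1364,"y":0.181,"z":0.2,"roll":-0.0695}
    - {"hand":-1,"x":0.1364,"y":0.181,"z":0.2,"roll":-0.0695}
    - {"hand":-1,"x":0.1364,"y":0.181,"z":0.2,"roll":-0.0695}
    - {"hand":-1,"x":0.1364,"y":0.181,"z":0.2,"roll":-0.0695}
    - {"hand":-1,"x":0.1364,"y":0.181,"z":0.3,"roll":-0.0695}
    - {"hand":-1,"x":0.1364,"y":0.181,"z":0.3,"roll":-0.0695}
    - {"hand":-1,"x":0.1364,"y":0.181,"z":0.3,"roll":-0.0695}
    - {"hand":-1,"x":0.1364,"y":0.181,"z":0.3,"roll":-0.0695}
    - {"hand":-1,"x":0.1364,"y":0.181,"z":0.3,"roll":-0.0695}

```text
time: 43.42
tool_pos: [0.3848, 0.0098, 0.1501]
tcp_rot: [-0.34, 3.12, -0.001]
wrist_force: [-0.6, -0.7, 0.5]
width: 1.002
grip_force: 0.0
```

Run:
```python
from h import *
to(.3825,.0105,.0574,np.pi+.216); snap("w20")
hsv=cv2.cvtColor(cv2.imread("pics/w20.png"),cv2.COLOR_BGR2HSV)
for lo,hi,z in(((14,150,170),(30,255,255),.097),((5,150,60),(25,255,255),.05)):
    m=cv2.inRange(hsv,np.array(lo),np.array(hi)); k=cv2.connectedComponentsWithStats(m); i=1+k[2][1:,4].argmax(); print(k[2][i],k[3][i],ray("w20",*k[3][i],z))
```

```text
t 43.42 pos [0.3848 0.0098 0.1501] yaw -2.9246 tilt 0.0031 w 1.002 F [-0.6 -0.7  0.5]
move [0.0047 0.0025 0.1854] roll 0.0003
[ 303  237   30   49 1113] [317.42318059 263.3279425 ] [0.37881813 0.01003909]
[ 302  202   31   42 1016] [317.11811024 222.10629921] [0.37108561 0.00832959]
```

servo_tool:
  targets:
    - {"hand":-1,"x":0.004,"y":0,"z":0.06,"roll":0}
    - {"hand":-1,"x":0.004,"y":0,"z":0.11,"roll":0}
    - {"hand":-1,"x":0.004,"y":0,"z":0.16,"roll":0}
    - {"hand":-1,"x":0.004,"y":0,"z":0.182,"roll":0}
    - {"hand":-1,"x":0.004,"y":0,"z":0.182,"roll":0}
    - {"hand":-1,"x":0.004,"y":0,"z":0.182,"roll":0}

```text
time: 43.97
tool_pos: [0.382, 0.0095, 0.0579]
tcp_rot: [-0.341, 3.122, -0.0]
wrist_force: [1.0, -0.3, 0.2]
width: 0.999
grip_force: 0.0
```

servo_tool:
  targets:
    - {"hand":1,"x":0,"y":0,"z":0,"roll":0}
    - {"hand":1,"x":0,"y":0,"z":0,"roll":0}
    - {"hand":1,"x":0,"y":0,"z":0,"roll":0}
    - {"hand":1,"x":0,"y":0,"z":0,"roll":0}
    - {"hand":1,"x":0,"y":0,"z":0,"roll":0}
    - {"hand":1,"x":0,"y":0,"z":0,"roll":0}
    - {"hand":1,"x":0,"y":0,"z":0,"roll":0}
    - {"hand":1,"x":0,"y":0,"z":0,"roll":0}
    - {"hand":1,"x":0,"y":0,"z":0,"roll":0}
    - {"hand":1,"x":0,"y":0,"z":0,"roll":0}
  grip_force: 60

```text
time: 44.8
tool_pos: [0.3814, 0.0098, 0.0575]
tcp_rot: [-0.342, 3.122, -0.0]
wrist_force: [-0.9, -0.8, 5.7]
width: 0.179
grip_force: 59.2
```

Run:
```python
from h import *
p,_=pose(); to(p[0]+.0284,p[1]-.0095,p[2])
```

```text
t 44.8 pos [0.3814 0.0098 0.0575] yaw -2.9233 tilt 0.0009 w 0.179 F [-0.9 -0.8  5.7]
t 44.8 pos [0.3814 0.0098 0.0575] yaw -2.9233 tilt 0.0009 w 0.179 F [-0.9 -0.8  5.7]
move [-0.0513 -0.0308  0.0001] roll 0
```

Lift 10 mm, shift, set down, release and rise.

servo_tool:
  targets:
    - {"hand":1,"x":0,"y":0,"z":-0.02,"roll":0}
    - {"hand":1,"x":-0.02,"y":-0.012,"z":-0.02,"roll":0}
    - {"hand":1,"x":-0.0513,"y":-0.0308,"z":-0.02,"roll":0}
    - {"hand":1,"x":-0.0513,"y":-0.0308,"z":-0.02,"roll":0}
    - {"hand":1,"x":-0.0513,"y":-0.0308,"z":-0.01,"roll":0}
    - {"hand":1,"x":-0.0513,"y":-0.0308,"z":-0.004,"roll":0}
    - {"hand":1,"x":-0.0513,"y":-0.0308,"z":0,"roll":0}
    - {"hand":1,"x":-0.0513,"y":-0.0308,"z":0,"roll":0}
    - {"hand":1,"x":-0.0513,"y":-0.0308,"z":0,"roll":0}

```text
time: 45.55
tool_pos: [0.4082, 0.0004, 0.0575]
tcp_rot: [0.342, -3.121, -0.0]
wrist_force: [-5.3, -1.1, 11.6]
width: 0.177
grip_force: 60.3
```

servo_tool:
  targets:
    - {"hand":-1,"x":0,"y":0,"z":0,"roll":0}
    - {"hand":-1,"x":0,"y":0,"z":0,"roll":0}
    - {"hand":-1,"x":0,"y":0,"z":0,"roll":0}
    - {"hand":-1,"x":0,"y":0,"z":0,"roll":0}
    - {"hand":-1,"x":0,"y":0,"z":0,"roll":0}
    - {"hand":-1,"x":0,"y":0,"z":0,"roll":0}
    - {"hand":-1,"x":0,"y":0,"z":0,"roll":0}
    - {"hand":-1,"x":0,"y":0,"z":0,"roll":0}

```text
time: 46.22
tool_pos: [0.4092, 0.0004, 0.0569]
tcp_rot: [0.342, -3.123, -0.0]
wrist_force: [-0.8, -0.3, 0.9]
width: 1.002
grip_force: 0.0
```

servo_tool:
  targets:
    - {"hand":-1,"x":0,"y":0,"z":-0.08,"roll":0}
    - {"hand":-1,"x":0,"y":0,"z":-0.16,"roll":0}
    - {"hand":-1,"x":0,"y":0,"z":-0.24,"roll":0}
    - {"hand":-1,"x":-0.1,"y":-0.15,"z":-0.45,"roll":0.0695}
    - {"hand":-1,"x":-0.1,"y":-0.15,"z":-0.45,"roll":0.0695}
    - {"hand":-1,"x":-0.1,"y":-0.15,"z":-0.45,"roll":0.0695}
    - {"hand":-1,"x":-0.1,"y":-0.15,"z":-0.45,"roll":0.0695}
    - {"hand":-1,"x":-0.1,"y":-0.15,"z":-0.45,"roll":0.0695}
    - {"hand":-1,"x":-0.1,"y":-0.15,"z":-0.45,"roll":0.0695}
    - {"hand":-1,"x":-0.1,"y":-0.15,"z":-0.45,"roll":0.0695}

```text
time: 47.05
tool_pos: [0.4727, -0.0614, 0.28]
tcp_rot: [-0.0, -3.138, -0.002]
wrist_force: [0.1, 1.0, 0.1]
width: 1.002
grip_force: 0.0
```

Run:
```python
from h import *
pose(); snap("w21")
[print("blade",r) for r in rects("w21",(0,0,140),(180,60,255),(300,60,500,240),.005,400)]
[print("green",r) for r in rects("w21",(50,100,70),(80,255,255),(0,0,640,480),.022,100)]
k,i=knob("w21")
for n,c in(("scene",(330,210,460,330)),("side",(280,190,380,270))):
    im=read_camera(n)[:,:,::-1].copy(); cv2.imwrite(f"pics/{n}f.png",im); x0,y0,x1,y1=c
    m=cv2.inRange(cv2.cvtColor(im[y0:y1,x0:x1].copy(),cv2.COLOR_BGR2HSV),np.array((0,150,90)),np.array((8,255,255)))
    k=cv2.connectedComponentsWithStats(m); print(n,[((k[3][i]+[x0,y0]).round(1).tolist(),k[2][i].tolist()) for i in range(1,k[0]) if k[2][i,4]>15])
h=CA+.122*np.array([-np.sin(CY),np.cos(CY)])
for a in(0,.05,.1): 
    P=np.r_[h+.09*np.array([np.cos(CY-np.pi/2+a),np.sin(CY-np.pi/2+a)]),.051]; print(a,proj("scene",P).round(1),proj("side",P).round(1))
```

```text
t 47.05 pos [ 0.4727 -0.0614  0.28  ] yaw 3.1415 tilt 0.0037 w 1.002 F [0.1 1.  0.1]
blade (array([0.4235, 0.0051]), np.float64(0.247), np.float64(0.0771), np.float64(0.0409), array([385., 138.], dtype=float32))
green (array([ 0.5833, -0.1549]), np.float64(-0.15), np.float64(0.0149), np.float64(0.0537), array([222., 302.], dtype=float32))
green (array([ 0.5764, -0.2334]), np.float64(-0.199), np.float64(0.0142), np.float64(0.0367), array([144., 296.], dtype=float32))
green (array([ 0.5712, -0.294 ]), np.float64(-0.244), np.float64(0.014), np.float64(0.0561), array([ 83., 291.], dtype=float32))
green (array([ 0.5451, -0.1518]), np.float64(-0.154), np.float64(0.0256), np.float64(0.0543), array([223., 267.], dtype=float32))
green (array([ 0.539 , -0.2216]), np.float64(-0.203), np.float64(0.0266), np.float64(0.0549), array([151., 261.], dtype=float32))
green (array([ 0.5331, -0.2909]), np.float64(-0.251), np.float64(0.0272), np.float64(0.0572), array([ 80., 255.], dtype=float32))
red [64, 104, 110, 72, 2556] [117.1 140.8]
scene [([374.8, 258.8], [42, 44, 6, 11, 50]), ([369.0, 315.4], [22, 95, 34, 24, 155]), ([351.8, 326.4], [11, 111, 31, 9, 93])]
side [([326.5, 223.2], [45, 29, 4, 9, 33]), ([360.7, 228.2], [78, 31, 7, 16, 48]), ([371.7, 227.9], [86, 31, 11, 15, 49])]
0 [[373.9 258.7]] [[327.4 223.6]]
0.05 [[375.  257.6]] [[326.1 223.6]]
0.1 [[375.9 256.3]] [[324.7 223.5]]
```

The lifter stands within about 2 mm of the mat's centre. All three plates are green side up in their bays, and the bar's edge runs parallel to the carrier to about 0.004 rad. Handing in.

```bash
python3 -c "
from workcell import ticket
print(ticket.finish_job())"
```

```text
the job is handed in; nothing more can be done
None
```

I've handed the job in, with no pass or fail result returned: all three plates lie green side up in their bays, the bar is home against its stop, and the lifter stands about 2 mm from the mat's centre. It had been knocked aside, so I set it back.

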